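# Fit the wooden cover flush on the cable box under the glass shelf

## Task

The white cable box under the low glass shelf has lost its wooden cover, which lies on the coffee table. Pick the cover up by its ridge, lay it in the opening of the box without dropping it, and press it gently down on its stiff studs until it sits fully home, flush and level all round. Do not force it, and leave the other things where they are.

Things in the scene. Friction and masses are not known exactly. Their poses are not given: they have to be found in the camera images.
- cover: The loose wooden cover: a flat plate 90 (x) x 130 (y) x 12 mm thick with a raised ridge (finger grip) in the middle of its top, 60 mm long along x, 16 mm wide in y, rising 24 mm above the plate (36 mm over the underside). 0.18 kg or so. Origin: centre of the underside; z up. It fits either way round.
- box: White cable box, fixed, 124 (x) x 164 (y) x 60 mm high. Origin: centre of its underside; x points to its rear, under the shelf. In its top is a recess 96 (x) x 136 (y) mm, 12 mm deep down to a 12 mm wide ledge; the well inside the ledge is open. Rubber studs, 10 mm across, stand on the ledge near its corners, at x = +-40, y = +-60 mm (see seat).
- seat (a point): Centre of the recess at ledge height, 48 mm above the table, axes as the box's: the cover's origin when it is home, its plate then flush with the rim. The four studs stand 3 to 8 mm above the ledge, each at its own unknown height; they bear the cover's weight, slide down stiffly at some 8 N each until level with the ledge, and stay.
- riser: Clear glass shelf, fixed, over the rear of the box; origin and axes as the box's. Pane 8 mm thick, underside 230 mm above the table, x = -5 to 215, y = -190 to 190 mm; steel posts 18 mm thick at x = 30 and 180, y = +-170 mm. It covers the rear half of the recess: the gripper must come in from the front (-x), tilted some 35 to 45 degrees.
- carton: Bystander: flat cardboard carton 125 x 80 x 28 mm lying on the table, no ridge. Origin: centre of the underside.
- spray: Bystander: upright spray can, 52 mm diameter, 185 mm tall. Origin: centre of the underside.
- tumbler: Bystander: glass tumbler, 72 mm across, 100 mm tall, standing on the glass shelf. Origin: centre of the underside.
Mind the look-alikes: they are no part of the job. Of the things that look like the cover, the middle-sized one is meant.

How it is judged:
By the outcome, as a careful person would: the job done as asked, in the order asked, and still so for the second after the job is handed in, with the robot touching nothing.
It also fails if it takes over 72 s, if anything falls off the work surface, if the arm or the gripper's body presses on something with over 40 N, if the wrist force passes 120 N, or if a joint passes its speed limit or range.

## Robot

A 7-joint arm with a two-finger parallel gripper is mounted at the origin on the work surface. World frame = base frame: x ahead of the robot, y to its left, z up, the work surface at z = 0. Lengths are in m, angles in rad, forces in N, time in s.
With the tool pointing down it reaches from about 0.35 to 0.9 m from the base axis. Payload 8.1 kg.
Tool frame: the origin (TCP) lies at the very end of the fingers, on their centre line; the grasp point (between the pads) lies 19 mm behind it; z points along the fingers, y is the line along which they close (so a half turn about z gives the same grasp; the last joint's range is limited). The gripper opens to 92 mm and grips with 3 to 60 N. Pads are 19 mm wide; open, the fingers measure 130 mm over their backs; the gripper's body (75 mm by 190 mm) begins 47 mm behind the grasp point.
Start: joints at [-1.262, 0.434, 0.025, 1.573, -0.012, 1.134, -0.075], TCP at [0.25, 0.573, 0.227] pointing down, gripper open.
Joint ranges: [-2.62, 2.62], [-0.44, 2.09], [-1.27, 1.32], [0.08, 2.57], [-1.32, 4.46], [0.12, 2], [-2.74, 2.74]. Speed limits (rad/s): [2.22, 2.22, 3.01, 3.01, 3.14, 3.14, 3.14].

## Interface

Orientations are given as a rotation vector (axis times angle).
In Python, from cell import arm gives the robot as it stands.
- The arm moves only by the tool carry_out, never from a script. Its argument "commands" is a list of rows, each a list of 7 numbers: the opening, from 0 (shut) to 1 (fully open), then the shift along the tool's x, y, z each as a share of 0.025 m, from -1 to 1, then the turn, a rotation vector about the tool's x, y, z each as a share of 0.1 rad, from -1 to 1. A call has 1 to 8 rows; each row shifts and turns the commanded pose from where the row before left it, along the tool's axes as they then stand; what a row does not reach is not made up. A row lasts 1/10 s, in which the tool goes at most 50 mm and 8.59 degrees, less where a joint would pass 70% of its speed; a pose out of reach is approached as far as the arm can. A call with a number of a shift or a turn outside -1 to 1 is refused whole. A call with a gripper value outside its range is refused whole. The fingers move at their own pace and stop on an object; "squeeze" is the grip in N (left out, the last holds). Time passes only in rows, so rows that do not move let the fingers close. It gives the time, the measured TCP pose, the force, the opening and the grip force at its end, in the units of the state.
- arm.observe(): the state, without advancing time (a new reading comes with each control period).
- arm.get_image(name): name is "side" or "top"; returns a dict with "pixels" (384x512x3 uint8, red, green, blue), "range_z" (384x512 float32, m along the optical axis (not along the pixel's ray), 0 where there is no reading), "mtx" (3x3 intrinsics, pixels), "R" (3x3) and "t" (3): a world point X has camera coordinates R X + t. Camera axes: x right, y down, z forward; pixel columns grow to the right and rows downward; lengths in m; the calibration is good to about 2 mm. A picture is of the moment at which its call begins.
- arm.sign_off(): hands the job in; it is judged then, once.
The state is a dict: "clock": time; "joints": joint angles; "dq": joint speeds; "joint_efforts": joint torques, N m; "position": TCP position; "ee_rot": TCP orientation; "force": force on the tool from outside, world axes, zero at the start; "ft_torque": the same for the moment, N m; "width": opening from 0.0 (shut) to 1.0 (fully open); "gripper_force": force on a finger pad.
Only numpy, scipy, OpenCV 4.12 (cv2) and the standard library are available. Lean on these libraries where they do the work, as an engineer would, in place of code of your own. Each camera call takes 0.05 s, during which the arm holds its last target. There are 200 camera calls.

## Working session

There is one attempt and no reset: what is moved stays moved. The work goes in short steps, Python scripts to look and compute and a tool call to move; the robot and the scene stay as the last step left them, time stands still between calls to the robot, and variables do not carry over. Pictures are saved under pics/ and viewed, at most 10 in all, crops included, and the job is handed in when it is done.

Besides the shell and the picture viewer there is one more tool, called after ">>>" as name(argument=value, ...) on one line, values as JSON. carry_out: Moves the arm, as the interface text tells. Shift numbers are shares of 0.025 m and turn numbers shares of 0.1 rad, none past 1 either way. Its arguments: {"type":"object","properties":{"commands":{"type":"array"},"squeeze":{"type":"number"}},"required":["commands"]}

```bash
mkdir -p pics; ls
python3 - <<'E'
from cell import arm
import cv2,numpy as np
print(arm.observe())
for n in("side","top"):
    d=arm.get_image(n); np.savez(f"{n}0.npz",**d)
    cv2.imwrite(f"pics/{n}0.png",d["pixels"][:,:,::-1])
    print(n,d["mtx"].round(1).tolist(),(-d["R"].T@d["t"]).round(3),d["R"].round(3).tolist())
E
```

```text
pics
{'clock': 0.0, 'joints': array([-1.26160666,  0.43523825,  0.0249555 ,  1.57412444, -0.01160319,
        1.13397807, -0.07506136]), 'dq': array([-0.00159193, -0.00259936,  0.00021392,  0.00156617,  0.00015455,
       -0.00253912,  0.00082597]), 'joint_efforts': array([-8.24408744e-04, -6.67849660e+01,  9.84695926e-01, -3.14462650e+01,
       -6.05449104e-02,  4.28938901e-02,  1.88420777e-04]), 'position': array([0.24999054, 0.5722566 , 0.2259247 ]), 'ee_rot': array([-6.42263361e-01, -3.07504094e+00,  2.49960422e-03]), 'force': array([-0.53659365, -0.00824099, -0.69929258]), 'ft_torque': array([-0.01401096, -0.01461786,  0.00526648]), 'gripper_force': 0.0, 'width': 1.001211548261616}
side [[411.7, 0.0, 257.3], [0.0, 411.7, 192.6], [0.0, 0.0, 1.0]] [0.384 0.522 0.963] [[-0.959, -0.284, 0.008], [-0.226, 0.745, -0.627], [0.173, -0.603, -0.779]]
top [[412.0, 0.0, 245.2], [0.0, 412.0, 198.2], [0.0, 0.0, 1.0]] [ 0.315 -0.119  1.443] [[-0.016, -1.0, -0.002], [-0.981, 0.016, -0.193], [0.193, -0.001, -0.981]]
```

View pics/top0.png

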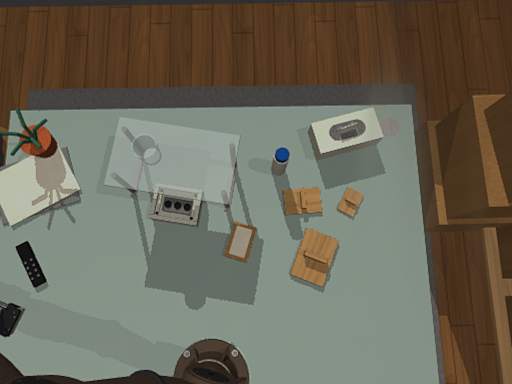

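View pics/side0.png

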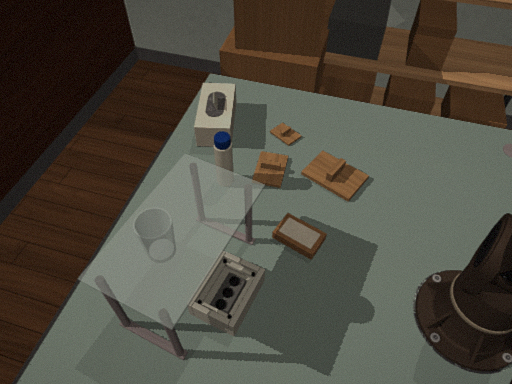

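The top view shows three wooden ridged plates: (303,201), (350,201) and (315,257). The side view has them at (270,168), (285,133) and (335,174). By rough scale, (303,201) is the middle-sized one at about 125x92 mm. The carton is at (241,241), the box at (177,204), and the shelf sits over its rear. Next I'll measure these and enlarge.

```bash
cat > h.py <<'E'
import cv2,numpy as np
def load(n): return dict(np.load(n+".npz"))
def ray(d,uv,z):
    uv=np.atleast_2d(uv).astype(float); c=-d["R"].T@d["t"]
    r=np.c_[uv,np.ones(len(uv))]@np.linalg.inv(d["mtx"]).T@d["R"]
    return c+r*((z-c[2])/r[:,2])[:,None]
def cloud(d):
    v,u=np.mgrid[:384,:512]; Z=d["range_z"]
    p=np.stack([u,v,np.ones_like(u)],-1)@np.linalg.inv(d["mtx"]).T*Z[...,None]
    return (p-d["t"])@d["R"]
def proj(d,X):
    p=(np.atleast_2d(X)@d["R"].T+d["t"])@d["mtx"].T; return p[:,:2]/p[:,2:]
def wood(d):
    h=cv2.cvtColor(d["pixels"],cv2.COLOR_RGB2HSV)
    return cv2.inRange(h,(5,70,60),(25,255,255))
E
python3 - <<'E'
from h import *
for n,roi in(("top0",(275,175,375,295)),("side0",(245,115,375,205))):
    d=load(n);m=wood(d);k=np.zeros_like(m);a,b,c,e=roi;k[b:e,a:c]=m[b:e,a:c]
    P=cloud(d)
    N,L,S,C=cv2.connectedComponentsWithStats(k)
    for i in range(1,N):
        if S[i,4]<80: continue
        q=P[L==i]; z=q[:,2]
        top=q[(z>.006)&(z<.018)];rid=q[z>.028]
        print(n,C[i].round(),S[i,4],"z pct",np.percentile(z,[5,50,95,99]).round(4))
        for w,p in(("plate",q[z>.006]),("ridge",rid)):
            if len(p)>4:
                r=cv2.minAreaRect((p[:,:2]*1000).astype(np.float32)); print("  ",w,len(p),np.round(r[0],1),np.round(r[1],1),round(r[2],1),p[:,2].mean().round(4))
# box white
t=load("top0");s=load("side0")
a=cv2.resize(t["pixels"][170:300,270:380],None,fx=4,fy=4,interpolation=2)
b=cv2.resize(t["pixels"][170:235,135:220],None,fx=4.6,fy=4.6,interpolation=2)
c=cv2.resize(s["pixels"][245:340,180:275],None,fx=4,fy=4,interpolation=2)
can=np.zeros((600,800,3),np.uint8)
can[:520,:400]=a[:520,:400]; can[:299,405:405+391]=b[:299,:391]; 
c=c[:,:380][:300]; can[300:300+len(c),405:405+c.shape[1]]=c
cv2.imwrite("pics/crop1.png",can[:,:,::-1])
E
```

```text
top0 [302. 201.] 931 z pct [0.0056 0.0115 0.0353 0.0422]
   plate 872 [ 502.1 -225.4] [144.6 406. ] 40.8 0.0286
   ridge 89 [ 454.8 -237.5] [ 44.9 364.2] 56.8 0.1774
top0 [350. 202.] 444 z pct [0.0019 0.0078 0.0229 0.0272]
   plate 297 [ 446.7 -337.6] [ 81.8 504.2] 40.3 0.0162
top0 [314. 257.] 1751 z pct [0.0095 0.0154 0.0457 0.0509]
   plate 1725 [ 394.8 -281.8] [307.2 193.4] 84.0 0.0229
   ridge 169 [ 367.7 -251.8] [ 56.6 280.5] 10.3 0.095
side0 [285. 133.] 377 z pct [0.0027 0.0085 0.0248 0.029 ]
   plate 313 [463.9 -16.5] [ 101.4 1083.5] 13.7 0.02
   ridge 5 [485.9  14.4] [  15.6 1034.7] 10.4 0.5896
side0 [270. 169.] 929 z pct [0.0081 0.0125 0.0359 0.0392]
   plate 909 [515.2  70.1] [ 99.  935.3] 10.1 0.02
   ridge 107 [497.1  97.1] [ 59.1 877.6] 11.8 0.0753
side0 [335. 175.] 1754 z pct [0.0078 0.0157 0.0463 0.0496]
   plate 1692 [431.2  38.9] [950.1 196.8] 83.8 0.0206
   ridge 174 [397.5  62.9] [917.1  45.7] 88.8 0.0662
```

View pics/crop1.png

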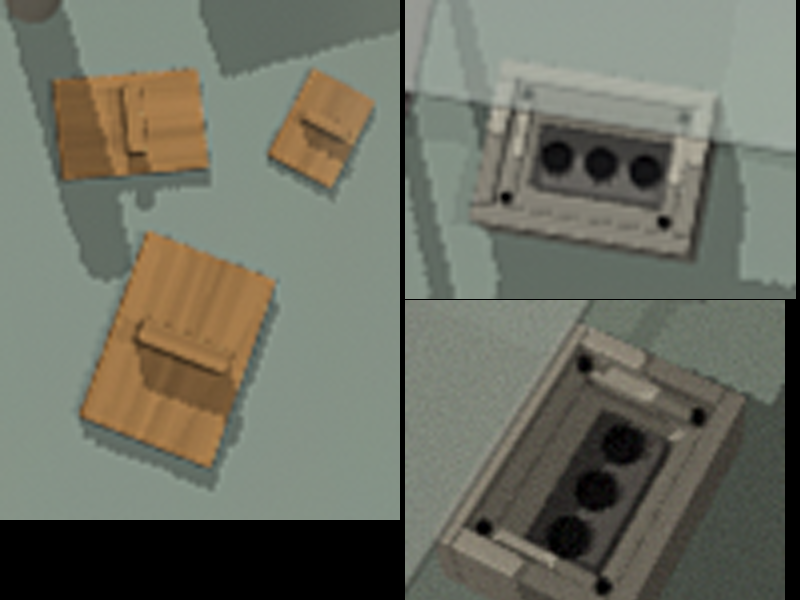

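(303,201) is the cover. Its plate top is at about 12 mm and its ridge at about 36 mm in both views, while the small one reads about 8/25 mm and the large one about 16/47 mm. The box's studs show as dark dots: side view (225,261), (253,274), (200,302), (229,316), and top view (157,213), (191,218), (162,190), (196,195).

```bash
cat > m.py <<'E'
from h import *
def tri(ds,uvs):
    A=[];
    for d,uv in zip(ds,uvs):
        M=d["mtx"]@np.c_[d["R"],d["t"]]; A+=[uv[0]*M[2]-M[0],uv[1]*M[2]-M[1]]
    x=np.linalg.svd(np.array(A))[2][-1]; X=x[:3]/x[3]
    return X,[np.linalg.norm(proj(d,X)[0]-uv) for d,uv in zip(ds,uvs)]
def dark(d,uv,r=4):
    g=cv2.cvtColor(d["pixels"],cv2.COLOR_RGB2GRAY).astype(float);u,v=map(round,uv)
    w=g[v-r:v+r+1,u-r:u+r+1]; w=np.clip(np.percentile(w,35)-w,0,None)
    yy,xx=np.mgrid[v-r:v+r+1,u-r:u+r+1]; return np.array([(w*xx).sum(),(w*yy).sum()])/w.sum()
E
python3 - <<'E'
from m import *
t=load("top0");s=load("side0")
T=[(191.3,218.3),(157,212.8),(195.7,195.4),(161.7,190)]   # front-right, front-left, rear-right, rear-left
S=[(253.3,274),(229.5,316.5),(225,261),(199.8,301.8)]
st=[]
for a,b in zip(T,S):
    a2,b2=dark(t,a,3),dark(s,b,3);X,e=tri((t,s),(a2,b2));st.append(X);print("stud",a2.round(1),b2.round(1),X.round(4),np.round(e,1), "top@.053",ray(t,a2,.053)[0,:2].round(4),"side@.053",ray(s,b2,.053)[0,:2].round(4))
st=np.array(st);c=st.mean(0);print("seat",c.round(4),"x-axis",np.degrees(np.arctan2(*(st[2]+st[3]-st[0]-st[1])[1::-1])),"y-axis",np.degrees(np.arctan2(*(st[1]+st[3]-st[0]-st[2])[1::-1])),"dx,dy",np.linalg.norm(st[2]-st[0]),np.linalg.norm(st[3]-st[1]),np.linalg.norm(st[1]-st[0]),np.linalg.norm(st[3]-st[2]))
# box rim: cloud
for n,d in(("top",t),("side",s)):
    P=cloud(d);k=(P[...,2]>.054)&(P[...,2]<.066)&(np.hypot(P[...,0]-c[0],P[...,1]-c[1])<.12)
    r=cv2.minAreaRect((P[k][:,:2]*1000).astype(np.float32));print(n,"rim",k.sum(),np.round(r[0],1),np.round(r[1],1),r[2],P[k][:,2].mean())
    k=(P[...,2]>.008)&(P[...,2]<.045)&(wood(d)>0)
    lo=dict(top=(302,201),side=(270,169))[n]
    M=np.zeros(k.shape,bool);M[lo[1]-25:lo[1]+25,lo[0]-25:lo[0]+25]=1
    N,L,SS,C=cv2.connectedComponentsWithStats((k&M).astype(np.uint8))
    q=P[L==1+SS[1:,4].argmax()]
    for w,p in(("plate",q),("ridge",q[q[:,2]>.031])):
        r=cv2.minAreaRect((p[:,:2]*1000).astype(np.float32));print(n,w,len(p),np.round(r[0],1),np.round(r[1],1),r[2],np.median(p[:,2]).round(4))
    # by contour rays on plate-top plane
    h=(L==1+SS[1:,4].argmax()).astype(np.uint8)
    cn=max(cv2.findContours(h,0,1)[0],key=len)[:,0]
    r=cv2.minAreaRect((ray(d,cn,.012)[:,:2]*1000).astype(np.float32));print(n,"rays",np.round(r[0],1),np.round(r[1],1),r[2])
E
```

```text
stud [190.7 217.7] [252.8 273.8] [0.5235 0.0657 0.055 ] [0.1 0.1] top@.053 [0.5236 0.0659] side@.053 [0.5241 0.0647]
stud [156.1 212.4] [229.  316.1] [0.5439 0.1839 0.0554] [0.2 0.3] top@.053 [0.5435 0.1844] side@.053 [0.5452 0.183 ]
stud [195.1 194.9] [224.4 260.6] [0.6022 0.0512 0.055 ] [0.1 0.1] top@.053 [0.6024 0.0514] side@.053 [0.6029 0.0501]
stud [160.8 190. ] [199.2 301.5] [0.6223 0.1699 0.054 ] [0.2 0.3] top@.053 [0.6219 0.17  ] side@.053 [0.6232 0.1695]
seat [0.573  0.1177 0.0548] x-axis -10.310334439856915 y-axis 80.29213065495094 dx,dy 0.08000179597086567 0.07963989852054526 0.11998494891827809 0.12037415976159392
top rim 380 [553.3 119.9] [164.3  87.4] 79.97321319580078 0.05942424592391167
top plate 779 [ 584.3 -322.3] [ 89.3 129. ] 3.641572952270508 0.0122
top ridge 73 [ 584.  -323.2] [59.5 16.2] 2.8046140670776367 0.0354
top rays [ 584.  -322.3] [ 89.1 129.1] 3.718043327331543
side rim 1143 [570.4 116.4] [165.  117.9] 80.2042236328125 0.05938751267029889
side plate 880 [ 585.7 -323.8] [ 89.9 134.1] 3.602687358856201 0.0126
side ridge 91 [ 585.6 -324.2] [59.2 18.9] 1.224320411682129 0.0354
side rays [ 585.5 -321.8] [ 89.8 133.4] 3.7301251888275146
```

```bash
cat > plan.py <<'E'
# usage: plan.py [x y z yaw_deg tilt_deg]  -> equal rows from measured pose to target
import sys,numpy as np
from scipy.linalg import logm,expm
from scipy.spatial.transform import Rotation as Ro
from cell import arm
def target(x,y,z,yaw,tilt):
    a=np.radians(tilt);H=np.eye(4)
    R=np.array([[-np.cos(a),0,np.sin(a)],[0,1,0],[-np.sin(a),0,-np.cos(a)]])
    H[:3,:3]=Ro.from_euler("z",yaw,degrees=True).as_matrix()@R;H[:3,3]=x,y,z;return H
o=arm.observe();C=np.eye(4);C[:3,:3]=Ro.from_rotvec(o["ee_rot"]).as_matrix();C[:3,3]=o["position"]
e=Ro.from_matrix(C[:3,:3]).as_matrix()
print("t",round(o["clock"],2),"pos",o["position"].round(4),"yaw",np.degrees(np.arctan2(-e[0,1],e[1,1])).round(2),"tilt",np.degrees(np.arccos(-e[2,2])).round(2),"roll(yz)",np.degrees(np.arcsin(e[2,1])).round(2),"F",o["force"].round(1),"w",round(o["width"],3),"gf",round(o["gripper_force"],1),"q",o["joints"].round(2))
if len(sys.argv)>5:
    H=target(*map(float,sys.argv[1:6]));L=logm(np.linalg.inv(C)@H).real
    for n in range(1,80):
        D=expm(L/n);p=D[:3,3]/.025;r=Ro.from_matrix(D[:3,:3]).as_rotvec()/.1
        if max(abs(p).max(),abs(r).max())<=.95: break
    print("rows",n,"row",np.r_[p,r].round(3))
    print("mid",[(C@expm(L*f))[:3,3].round(3).tolist() for f in(.25,.5,.75)])
E
python3 plan.py .38 .25 .32 0 0
python3 - <<'E'
from h import *
t=load("top0");s=load("side0")
for d,n in((t,"top"),(s,"side")):
    h=cv2.cvtColor(d["pixels"],cv2.COLOR_RGB2HSV);m=cv2.inRange(h,(105,150,60),(125,255,255))
    N,L,S,C=cv2.connectedComponentsWithStats(m);i=1+S[1:,4].argmax();print("can cap",n,C[i].round(),ray(d,C[i],.18).round(3))
E
```

```text
t 0.1 pos [0.25   0.5723 0.226 ] yaw -23.6 tilt 0.08 roll(yz) -0.08 F [ 0.9 -0.  -0. ] w 1.001 gf 0.0 q [-1.26  0.44  0.02  1.57 -0.01  1.13 -0.08]
rows 13 row [-0.613 -0.886 -0.288 -0.001 -0.    -0.317]
mid [[0.27, 0.487, 0.25], [0.298, 0.404, 0.273], [0.335, 0.325, 0.297]]
can cap top [282. 154.] [[ 0.705 -0.24   0.18 ]]
can cap side [221. 137.] [[ 0.708 -0.242  0.18 ]]
```

>>> carry_out(commands=[[1,-0.61,-0.89,-0.29,0,0,-0.32],[1,-0.61,-0.89,-0.29,0,0,-0.32],[1,-0.61,-0.89,-0.29,0,0,-0.32],[1,-0.61,-0.89,-0.29,0,0,-0.32],[1,-0.61,-0.89,-0.29,0,0,-0.32],[1,-0.61,-0.89,-0.29,0,0,-0.32],[1,-0.61,-0.89,-0.29,0,0,-0.32],[1,-0.61,-0.89,-0.29,0,0,-0.32]])

```text
clock: 0.9
position: [0.3141, 0.3659, 0.2848]
ee_rot: [-0.242, -3.132, 0.001]
force: [1.1, -0.5, 0.1]
width: 0.999
gripper_force: 0.0
```

>>> carry_out(commands=[[1,-0.61,-0.89,-0.29,0,0,-0.32],[1,-0.61,-0.89,-0.29,0,0,-0.32],[1,-0.61,-0.89,-0.29,0,0,-0.32],[1,-0.61,-0.89,-0.29,0,0,-0.32],[1,-0.61,-0.89,-0.29,0,0,-0.32]])

```text
clock: 1.4
position: [0.3798, 0.2483, 0.3211]
ee_rot: [0.009, -3.141, 0.0]
force: [0.4, 0.2, -0.4]
width: 0.999
gripper_force: 0.0
```

```bash
python3 plan.py .45 -.28 .25 3.6 40
```

```text
t 1.4 pos [0.3798 0.2483 0.3211] yaw 0.31 tilt 0.03 roll(yz) -0.01 F [ 0.4  0.2 -0.4] w 0.999 gf 0.0 q [-0.82  0.07  0.14  1.82 -0.01  1.25  0.89]
rows 23 row [-0.048 -0.923  0.147 -0.009 -0.304 -0.024]
mid [[0.39, 0.116, 0.3], [0.405, -0.017, 0.281], [0.425, -0.148, 0.264]]
```

>>> carry_out(commands=[[1,-0.05,-0.92,0.15,-0.01,-0.3,-0.02],[1,-0.05,-0.92,0.15,-0.01,-0.3,-0.02],[1,-0.05,-0.92,0.15,-0.01,-0.3,-0.02],[1,-0.05,-0.92,0.15,-0.01,-0.3,-0.02],[1,-0.05,-0.92,0.15,-0.01,-0.3,-0.02],[1,-0.05,-0.92,0.15,-0.01,-0.3,-0.02],[1,-0.05,-0.92,0.15,-0.01,-0.3,-0.02],[1,-0.05,-0.92,0.15,-0.01,-0.3,-0.02]])

```text
clock: 2.2
position: [0.3945, 0.0647, 0.2914]
ee_rot: [-0.029, 2.901, 0.012]
force: [0.5, 0.0, -0.1]
width: 1.0
gripper_force: 0.0
```

>>> carry_out(commands=[[1,-0.05,-0.92,0.15,-0.01,-0.3,-0.02],[1,-0.05,-0.92,0.15,-0.01,-0.3,-0.02],[1,-0.05,-0.92,0.15,-0.01,-0.3,-0.02],[1,-0.05,-0.92,0.15,-0.01,-0.3,-0.02],[1,-0.05,-0.92,0.15,-0.01,-0.3,-0.02],[1,-0.05,-0.92,0.15,-0.01,-0.3,-0.02],[1,-0.05,-0.92,0.15,-0.01,-0.3,-0.02],[1,-0.05,-0.92,0.15,-0.01,-0.3,-0.02]])

```text
clock: 3.0
position: [0.4192, -0.1184, 0.2652]
ee_rot: [-0.048, 2.66, 0.023]
force: [-0.7, 0.2, 0.4]
width: 0.999
gripper_force: 0.0
```

```bash
python3 plan.py .45 -.28 .25 3.6 40
```

```text
t 3.0 pos [ 0.4192 -0.1184  0.2652] yaw 2.2 tilt 27.57 roll(yz) 0.45 F [-0.7  0.2  0.4] w 0.999 gf 0.0 q [-0.61 -0.33  0.69  2.33  0.24  0.6   1.55]
rows 7 row [-0.065 -0.931  0.14  -0.01  -0.31  -0.035]
mid [[0.426, -0.159, 0.261], [0.434, -0.199, 0.257], [0.442, -0.24, 0.253]]
```

```bash
python3 plan.py .51 -.325 .16 3.6 40
```

```text
t 3.0 pos [ 0.4192 -0.1184  0.2652] yaw 2.2 tilt 27.57 roll(yz) 0.45 F [-0.7  0.2  0.4] w 0.999 gf 0.0 q [-0.61 -0.33  0.69  2.33  0.24  0.6   1.55]
rows 9 row [-0.047 -0.939  0.584 -0.008 -0.241 -0.028]
mid [[0.439, -0.17, 0.237], [0.461, -0.222, 0.21], [0.485, -0.274, 0.184]]
```

>>> carry_out(commands=[[1,-0.05,-0.94,0.58,-0.01,-0.24,-0.03],[1,-0.05,-0.94,0.58,-0.01,-0.24,-0.03],[1,-0.05,-0.94,0.58,-0.01,-0.24,-0.03],[1,-0.05,-0.94,0.58,-0.01,-0.24,-0.03],[1,-0.05,-0.94,0.58,-0.01,-0.24,-0.03],[1,-0.05,-0.94,0.58,-0.01,-0.24,-0.03],[1,-0.05,-0.94,0.58,-0.01,-0.24,-0.03],[1,-0.05,-0.94,0.58,-0.01,-0.24,-0.03]])

```text
clock: 3.8
position: [0.4523, -0.254, 0.2365]
ee_rot: [-0.06, 2.476, -0.026]
force: [0.8, -0.2, -0.2]
width: 0.999
gripper_force: 0.0
```

```bash
python3 plan.py .531 -.326 .09 3.6 40
```

```text
t 3.8 pos [ 0.4523 -0.254   0.2365] yaw 2.13 tilt 38.09 roll(yz) -1.94 F [ 0.8 -0.2 -0.2] w 0.999 gf 0.0 q [-0.89 -0.44  1.32  2.36  0.35  0.31  1.86]
rows 7 row [ 0.196 -0.416  0.928 -0.061 -0.049  0.002]
mid [[0.471, -0.273, 0.2], [0.491, -0.291, 0.163], [0.511, -0.309, 0.127]]
```

>>> carry_out(commands=[[1,0.2,-0.2,0.93,-0.06,-0.05,0],[1,0.2,-0.2,0.93,-0.06,-0.05,0],[1,0.2,-0.4,0.93,-0.06,-0.05,0]])

```text
clock: 4.1
position: [0.4513, -0.2403, 0.2225]
ee_rot: [-0.053, 2.469, -0.044]
force: [-0.5, 0.1, -0.6]
width: 1.0
gripper_force: 0.0
```

```bash
python3 plan.py .531 -.326 .09 3.6 40
```

```text
t 4.1 pos [ 0.4513 -0.2403  0.2225] yaw 1.58 tilt 38.55 roll(yz) -2.59 F [-0.5  0.1 -0.6] w 1.0 gf 0.0 q [-0.92 -0.44  1.32  2.41  0.55  0.25  1.64]
rows 7 row [ 0.149 -0.489  0.872 -0.082 -0.039  0.002]
mid [[0.471, -0.263, 0.19], [0.49, -0.284, 0.157], [0.51, -0.305, 0.123]]
```

```bash
python3 plan.py .42 -.05 .30 0 15
```

```text
t 4.1 pos [ 0.4513 -0.2403  0.2225] yaw 1.58 tilt 38.55 roll(yz) -2.59 F [-0.5  0.1 -0.6] w 1.0 gf 0.0 q [-0.92 -0.44  1.32  2.41  0.55  0.25  1.64]
rows 8 row [-0.071  0.945 -0.431 -0.035  0.513  0.056]
mid [[0.44, -0.193, 0.24], [0.431, -0.145, 0.259], [0.424, -0.097, 0.279]]
```

>>> carry_out(commands=[[1,-0.07,0.94,-0.43,-0.03,0.51,0.06],[1,-0.07,0.94,-0.43,-0.03,0.51,0.06],[1,-0.07,0.94,-0.43,-0.03,0.51,0.06],[1,-0.07,0.94,-0.43,-0.03,0.51,0.06],[1,-0.07,0.94,-0.43,-0.03,0.51,0.06],[1,-0.07,0.94,-0.43,-0.03,0.51,0.06],[1,-0.07,0.94,-0.43,-0.03,0.51,0.06],[1,-0.07,0.94,-0.43,-0.03,0.51,0.06]])

```text
clock: 4.9
position: [0.4201, -0.0505, 0.3003]
ee_rot: [0.006, 2.879, -0.005]
force: [0.7, -0.4, 0.4]
width: 1.0
gripper_force: 0.0
```

```bash
python3 plan.py .40 .20 .32 25 0
```

```text
t 4.9 pos [ 0.4201 -0.0505  0.3003] yaw -0.27 tilt 15.03 roll(yz) -0.15 F [ 0.7 -0.4  0.4] w 1.0 gf 0.0 q [-0.79 -0.24  0.64  2.14  0.23  0.95  1.31]
rows 11 row [-0.117  0.914 -0.066 -0.055  0.234 -0.398]
mid [[0.425, 0.012, 0.306], [0.423, 0.076, 0.311], [0.415, 0.138, 0.316]]
```

>>> carry_out(commands=[[1,-0.12,0.91,-0.07,-0.05,0.23,-0.4],[1,-0.12,0.91,-0.07,-0.05,0.23,-0.4],[1,-0.12,0.91,-0.07,-0.05,0.23,-0.4],[1,-0.12,0.91,-0.07,-0.05,0.23,-0.4],[1,-0.12,0.91,-0.07,-0.05,0.23,-0.4],[1,-0.12,0.91,-0.07,-0.05,0.23,-0.4],[1,-0.12,0.91,-0.07,-0.05,0.23,-0.4],[1,-0.12,0.91,-0.07,-0.05,0.23,-0.4]])

```text
clock: 5.7
position: [0.4165, 0.1332, 0.3156]
ee_rot: [-0.491, 3.027, -0.009]
force: [0.6, -0.6, 0.6]
width: 1.0
gripper_force: 0.0
```

```bash
python3 plan.py .60 .28 .46 25 0
```

```text
t 5.7 pos [0.4165 0.1332 0.3156] yaw 18.38 tilt 4.34 roll(yz) -1.02 F [ 0.6 -0.6  0.6] w 1.0 gf 0.0 q [-0.99 -0.03  0.53  1.94  0.05  1.16  1.42]
rows 10 row [-0.921  0.273 -0.544 -0.022  0.073 -0.115]
mid [[0.463, 0.168, 0.353], [0.509, 0.204, 0.39], [0.555, 0.241, 0.425]]
```

```bash
cat > fit.py <<'E'
import numpy as np,itertools
from scipy.spatial.transform import Rotation as Ro
from scipy.optimize import least_squares
from cell import arm
o=arm.observe()
D=[([-1.26160666,.43523825,.0249555,1.57412444,-.01160319,1.13397807,-.07506136],[.24999,.57226,.22592],[-.64226,-3.07504,.0025]),
([-.82,.07,.14,1.82,-.01,1.25,.89],[.3798,.2483,.3211],[.009,-3.141,0]),
([-.61,-.33,.69,2.33,.24,.6,1.55],[.4192,-.1184,.2652],[-.048,2.66,.023]),
([-.89,-.44,1.32,2.36,.35,.31,1.86],[.4523,-.254,.2365],[-.06,2.476,-.026]),
([-.92,-.44,1.32,2.41,.55,.25,1.64],[.4513,-.2403,.2225],[-.053,2.469,-.044]),
([-.79,-.24,.64,2.14,.23,.95,1.31],[.4201,-.0505,.3003],[.006,2.879,-.005]),
(o["joints"],o["position"],o["ee_rot"])]
Q=np.array([d[0] for d in D]);P=np.array([d[1] for d in D]);RR=Ro.from_rotvec([d[2] for d in D])
ax="zyzyzyz"
def chain(q,s,c):
    R=Ro.identity();out=[R]
    for i in range(7):
        R=R*Ro.from_euler(ax[i],s[i]*q[i]+(c[0] if i==0 else c[1] if i==6 else 0));out.append(R)
    return out
best=[]
for s in itertools.product([1,-1],repeat=4):
    sg=[s[0],1,s[1],1,s[2],1,s[3]]
    for c0 in(0,1.57,3.14,-1.57):
        for c1 in(0,3.14,1.57,-1.57):
            f=lambda c:np.concatenate([(chain(q,sg,c)[-1].inv()*r).as_rotvec() for q,r in zip(Q,RR)])
            r=least_squares(f,[c0,c1],max_nfev=15);best.append((r.cost,sg,r.x))
best.sort(key=lambda b:b[0]);c,sg,x=best[0];print([(round(b[0],4),b[1],b[2].round(3).tolist()) for b in best[:2]])
cols=[(0,2),(2,0),(3,2),(4,0),(5,2),(7,2)]  # (frame,axis)
for extra in([],[(1,0),(1,1)],[(1,0),(1,1),(3,1),(5,1)]):
    cc=cols+extra
    A=np.concatenate([np.stack([chain(q,sg,x)[k].as_matrix()[:,a] for k,a in cc],1) for q in Q])
    v,*_=np.linalg.lstsq(A,P.ravel(),rcond=None);print(dict(zip(cc,v.round(3))),"res mm",(abs(A@v-P.ravel()).max()*1e3).round(1))
E
python3 fit.py
```

```text
[(np.float64(0.0001), [-1, 1, -1, 1, -1, 1, -1], [6.283, 1.572]), (np.float64(0.0001), [-1, 1, -1, 1, -1, 1, -1], [0.0, 1.572])]
{(0, 2): np.float64(0.395), (2, 0): np.float64(-0.067), (3, 2): np.float64(0.626), (4, 0): np.float64(0.075), (5, 2): np.float64(0.517), (7, 2): np.float64(0.455)} res mm 43.8
{(0, 2): np.float64(0.245), (2, 0): np.float64(-0.001), (3, 2): np.float64(0.563), (4, 0): np.float64(0.0), (5, 2): np.float64(0.43), (7, 2): np.float64(0.348), (1, 0): np.float64(-0.004), (1, 1): np.float64(-0.052)} res mm 3.3
{(0, 2): np.float64(0.269), (2, 0): np.float64(-0.001), (3, 2): np.float64(0.556), (4, 0): np.float64(0.002), (5, 2): np.float64(0.432), (7, 2): np.float64(0.364), (1, 0): np.float64(-0.002), (1, 1): np.float64(-0.037), (3, 1): np.float64(-0.007), (5, 1): np.float64(-0.008)} res mm 2.2
```

```bash
cat > kin.py <<'E'
import numpy as np
from scipy.spatial.transform import Rotation as Ro
from scipy.optimize import least_squares
sg=np.array([-1,1,-1,1,-1,1,-1]);ax="zyzyzyz"
V={0:(0,0,.245),1:(-.004,-.052,0),3:(0,0,.563),5:(0,0,.43),7:(0,0,.348)}
lo=np.array([-2.62,-.44,-1.27,.08,-1.32,.12,-2.74]);hi=np.array([2.62,2.09,1.32,2.57,4.46,2,2.74])
def fk(q):
    R=Ro.identity();p=np.array(V[0],float)
    for i in range(7):
        R=R*Ro.from_euler(ax[i],sg[i]*q[i]+(1.572 if i==6 else 0))
        if i+1 in V:p=p+R.apply(V[i+1])
    return p,R
def target(x,y,z,yaw,tilt):
    a=np.radians(tilt);R=np.array([[-np.cos(a),0,np.sin(a)],[0,1,0],[-np.sin(a),0,-np.cos(a)]])
    return np.array([x,y,z]),Ro.from_euler("z",yaw,degrees=True)*Ro.from_matrix(R)
def err(q,T):
    p,R=fk(q);return np.r_[(T[0]-p),(T[1]*R.inv()).as_rotvec()]
def jac(q):
    J=np.zeros((6,7));p,R=fk(q)
    for i in range(7):
        d=np.array(q,float);d[i]+=1e-5;a,b=fk(d);J[:,i]=np.r_[(a-p),(b*R.inv()).as_rotvec()]/1e-5
    return J
def step(q,T,it=4):
    for _ in range(it): q=np.clip(q+np.linalg.pinv(jac(q))@err(q,T),lo,hi)
    return q
def path(q,T,n):
    p0,R0=fk(q);rv=(T[1]*R0.inv()).as_rotvec()
    for k in range(1,n+1): q=step(q,(p0+(T[0]-p0)*k/n,Ro.from_rotvec(rv*k/n)*R0))
    return q
E
python3 - <<'E'
from kin import *
rng=np.random.default_rng(0)
for nm,T in(("grasp",target(.5885,-.322,.021,3.6,40)),("place",target(.577,.117,.069,-10,40))):
    for q3 in np.arange(-1.2,1.3,.3):
        sols=[]
        for _ in range(25):
            x0=rng.uniform(lo,hi);l,h=lo.copy(),hi.copy();l[2],h[2]=q3-1e-4,q3+1e-4;x0[2]=q3
            r=least_squares(err,x0,args=(T,),bounds=(l,h))
            if r.cost<1e-8 and not any(np.abs(r.x-s).max()<.05 for s in sols): sols.append(r.x)
        print(nm,q3.round(1),[s.round(2).tolist() for s in sols])
E
```

```text
grasp -1.2 [[1.41, 1.1, -1.2, 2.03, 1.85, 0.47, 0.74]]
grasp -0.9 [[1.27, 0.9, -0.9, 2.05, 2.16, 0.19, 0.29]]
grasp -0.6 [[1.08, 0.76, -0.6, 2.07, 3.69, 0.14, -1.34]]
grasp -0.3 [[0.86, 0.69, -0.3, 2.09, 4.18, 0.3, -1.92]]
grasp 0.0 [[0.64, 0.66, -0.0, 2.12, 4.29, 0.47, -2.1]]
grasp 0.3 [[0.42, 0.67, 0.3, 2.15, 4.32, 0.65, -2.2]]
grasp 0.6 [[0.21, 0.73, 0.6, 2.17, 4.34, 0.84, -2.28]]
grasp 0.9 [[0.03, 0.85, 0.9, 2.19, 4.34, 1.07, -2.36]]
grasp 1.2 [[-0.11, 1.06, 1.2, 2.21, 4.32, 1.37, -2.47]]
place -1.2 [[0.3, 0.88, -1.2, 2.27, 1.88, 1.23, -0.65]]
place -0.9 [[0.14, 0.69, -0.9, 2.28, 1.87, 0.96, -0.76]]
place -0.6 [[-0.07, 0.57, -0.6, 2.3, 1.9, 0.77, -0.87]]
place -0.3 [[-0.31, 0.5, -0.3, 2.33, 1.96, 0.62, -0.99]]
place 0.0 [[-0.55, 0.48, 0.0, 2.35, 2.06, 0.5, -1.14]]
place 0.3 [[-0.78, 0.48, 0.3, 2.38, 2.25, 0.39, -1.35]]
place 0.6 [[-1.0, 0.53, 0.6, 2.41, 2.62, 0.3, -1.75]]
place 0.9 [[-1.19, 0.63, 0.9, 2.43, 3.3, 0.28, -2.45]]
place 1.2 []
```

```bash
cat > sim.py <<'E'
from kin import *
rng=np.random.default_rng(1)
def solve(T,q3):
    out=[]
    l,h=lo+.04,hi-.04;l[2],h[2]=q3-1e-3,q3+1e-3
    for _ in range(8):
        x0=rng.uniform(l,h);r=least_squares(err,x0,args=(T,),bounds=(l,h))
        if r.cost<1e-7 and not any(np.abs(r.x-s).max()<.05 for s in out): out.append(r.x)
    return out
def track(q,qg,n=30,hist=None):
    q0=q.copy()
    for k in range(1,n+1):
        q=step(q,fk(q0+(qg-q0)*k/n),3)
        if hist is not None: hist.append(q)
    return q
E
python3 - <<'E'
from sim import *
from cell import arm
q=np.array([-1.26160666,.43523825,.0249555,1.57412444,-.01160319,1.13397807,-.07506136])
q=path(q,target(.3798,.2483,.3211,.31,0),13);print("S1",q.round(2)," real [-.82 .07 .14 1.82 -.01 1.25 .89]")
q=path(np.array([-.82,.07,.14,1.82,-.01,1.25,.89]),target(.4192,-.1184,.2652,2.2,27.57),16);print("S2",q.round(2),"real [-.61 -.33 .69 2.33 .24 .6 1.55]")
q0=arm.observe()["joints"];print("now",q0.round(3))
for tilt in(36,40):
  for q3 in(-1.1,-.8,-.5,-.2,.1,.4,.7,1):
    T=target(.5885-.04,-.322,.18,3.6,tilt)
    for g in solve(T,q3):
        h=[];q=track(q0,g,40,h);h=np.array(h);e=err(q,T)
        pz=np.array([fk(a)[0] for a in h])
        print(tilt,q3,"goal",g.round(2).tolist(),"sim",q.round(2).tolist(),"err",np.abs(e).max().round(3),"atlim",int(((h<=lo+1e-3)|(h>=hi-1e-3)).any(0).sum()),"dqmax",np.abs(np.diff(h,axis=0)).max().round(2),"zmin",pz[:,2].min().round(2),"xmin",pz[:,0].min().round(2),"xmax",pz[:,0].max().round(2))
E
```

```text
S1 [-0.8   0.07  0.11  1.82 -0.01  1.25  0.89]  real [-.82 .07 .14 1.82 -.01 1.25 .89]
S2 [-0.59 -0.31  0.67  2.33  0.23  0.59  1.56] real [-.61 -.33 .69 2.33 .24 .6 1.55]
now [-0.991 -0.031  0.533  1.941  0.047  1.157  1.416]
36 -1.1 goal [1.45, 0.62, -1.1, 1.97, 0.54, 0.35, 1.76] sim [1.06, 0.4, -0.5, 2.01, -0.63, 0.34, 2.74] err 0.069 atlim 1 dqmax 0.16 zmin 0.13 xmin 0.43 xmax 0.55
36 -0.8 goal [1.27, 0.49, -0.8, 1.98, -0.13, 0.3, 2.37] sim [1.07, 0.41, -0.51, 2.0, -0.62, 0.34, 2.74] err 0.058 atlim 1 dqmax 0.15 zmin 0.17 xmin 0.43 xmax 0.56
40 -1.1 goal [1.48, 0.63, -1.1, 2.01, 0.52, 0.25, 1.81] sim [1.28, 0.48, -0.77, 2.03, -0.51, 0.23, 2.74] err 0.023 atlim 1 dqmax 0.16 zmin 0.13 xmin 0.43 xmax 0.55
40 -0.8 goal [1.3, 0.49, -0.8, 2.03, -0.44, 0.23, 2.7] sim [1.29, 0.48, -0.77, 2.03, -0.5, 0.23, 2.74] err 0.014 atlim 1 dqmax 0.15 zmin 0.17 xmin 0.43 xmax 0.57
```

```bash
cat > search.py <<'E'
from sim import *
import sys
from multiprocessing import Pool
q0=np.array([-0.991,-0.031,0.533,1.941,0.047,1.157,1.416])
def solve(T,q3,seed):
    r_=np.random.default_rng(seed);out=[];l,h=lo+.03,hi-.03;l[2],h[2]=q3-1e-3,q3+1e-3
    for _ in range(25):
        r=least_squares(err,r_.uniform(l,h),args=(T,),bounds=(l,h),max_nfev=60)
        if r.cost<1e-7 and not any(np.abs(r.x-s).max()<.05 for s in out): out.append(r.x)
    return out
def job(a):
    tilt,q3=a;res=[];ta=np.tan(np.radians(tilt))
    G=target(.5845+.0045*ta,-.322,.021,3.6,tilt);H=(G[0]+[-.02,0,.08],G[1])
    B=target(.573+.004,.117,.069,-10,tilt);U=(B[0]+[-.03,0,.05],B[1])
    for g in solve(H,q3,1):
        h=[];q=track(q0,g,50,h);n1=len(h)
        if np.abs(err(q,H)).max()>.03: res.append((9,tilt,q3,g.round(2).tolist(),"fail1",q.round(2).tolist(),np.abs(err(q,H)).max().round(3)));continue
        qs=[q]
        for T,n in((G,8),(H,8),((H[0]+[-.08,.05,.12],H[1]),10),((np.array([.46,-.1,.2]),H[1]),14),((np.array([.50,.1,.17]),B[1]),14),(U,10),(B,6)):
            p0,R0=fk(q);rv=(T[1]*R0.inv()).as_rotvec()
            for k in range(1,n+1): q=step(q,(p0+(T[0]-p0)*k/n,Ro.from_rotvec(rv*k/n)*R0),3);h.append(q)
            qs.append(q);E=np.abs(err(q,T)).max()
            if E>.02: break
        h=np.array(h);pz=np.array([fk(x)[0] for x in h[:n1]])
        res.append((9-len(qs),tilt,q3,g.round(2).tolist(),"stages",len(qs),[x.round(2).tolist() for x in qs],"margin",np.minimum(h-lo,hi-h).min(0).round(2).tolist(),"z/x",pz.min(0).round(2).tolist(),pz.max(0).round(2).tolist()))
    return res
if __name__=="__main__":
    with Pool() as p: R=sum(p.map(job,[(t,q) for t in(36,40,44) for q in np.arange(-1.2,1.25,.2).round(1)]),[])
    R.sort(key=lambda r:r[0]);print(len(R))
    for r in R[:5]: print(*r)
    print("short");[print(*r[1:6]) for r in R[5:18]]
E
time timeout 560 python3 search.py
```

```text
6
5 44 -0.6 [1.14, 0.61, -0.6, 2.11, 4.39, 0.2, -2.07] stages 4 [[0.93, 0.54, -0.31, 2.13, 4.44, 0.36, -2.19], [0.81, 0.7, -0.2, 2.13, 4.11, 0.46, -1.84], [0.94, 0.55, -0.33, 2.13, 4.44, 0.35, -2.19], [1.18, 0.24, -0.45, 2.22, 4.46, 0.45, -2.74]] margin [1.44, 0.42, 0.56, 0.35, 0.0, 0.23, 0.0] z/x [0.44, -0.32, 0.1] [0.77, 0.11, 0.42]
7 36 -1.2 [1.43, 0.88, -1.2, 2.0, 1.29, 0.42, 1.14] stages 2 [[1.11, 0.59, -0.63, 2.03, -0.45, 0.13, 2.72], [1.08, 0.75, -0.64, 2.03, -0.42, 0.12, 2.74]] margin [1.51, 0.42, 0.63, 0.5, 0.87, 0.0, 0.0] z/x [0.43, -0.32, 0.05] [0.57, 0.13, 0.31]
7 36 -1.0 [1.34, 0.75, -1.0, 2.01, 1.02, 0.25, 1.34] stages 2 [[1.1, 0.59, -0.62, 2.03, -0.49, 0.14, 2.74], [1.08, 0.75, -0.64, 2.03, -0.42, 0.12, 2.74]] margin [1.52, 0.42, 0.63, 0.5, 0.77, 0.0, 0.0] z/x [0.43, -0.32, 0.07] [0.57, 0.13, 0.31]
9 40 -1.2 [1.46, 0.9, -1.2, 2.04, 1.46, 0.35, 1.0] fail1 [1.24, 0.66, -0.79, 2.06, -0.23, 0.12, 2.55] 0.046
9 40 -1.0 [1.37, 0.76, -1.0, 2.04, 1.28, 0.16, 1.11] fail1 [1.24, 0.66, -0.79, 2.06, -0.29, 0.12, 2.62] 0.048
short
44 -1.2 [1.49, 0.92, -1.2, 2.07, 1.71, 0.3, 0.79] fail1 [1.33, 0.71, -0.88, 2.09, 0.05, 0.12, 2.34]
real	0m58.604s
user	3m10.864s
sys	0m0.326s
```

```bash
cat > s2.py <<'E'
from search import *
def job2(a):
    tilt,q3,hd=a;res=[];d=np.radians(-30)
    c,s=np.cos(d),np.sin(d);x,y=c*.573-s*.117,s*.573+c*.117
    G=target(x,y,.024,-40+hd,tilt);H=(G[0]+G[1].apply([0,0,-.09]),G[1])
    B=target(.577,.117,.069,-10,tilt);U=(B[0]+[-.03,0,.05],B[1])
    v=[np.clip(r,lo,hi) for r in [step(np.array([-.5,.4,w,1.7,0.,1.1,0.]),target(x,y,.15,-40+hd,0),20) for w in(0.,.4)]]
    for g in solve(H,q3,1):
      for q00 in v:
        h=[];q=track(q00,g,50,h);n1=len(h)
        if np.abs(err(q,H)).max()>.03: continue
        qs=[q00,q]
        for T,n in((G,8),((H[0],G[1]),8),((np.array([.47,-.15,.2]),H[1]),10),((np.array([.50,.1,.17]),B[1]),14),(U,10),(B,6)):
            p0,R0=fk(q);rv=(T[1]*R0.inv()).as_rotvec()
            for k in range(1,n+1): q=step(q,(p0+(T[0]-p0)*k/n,Ro.from_rotvec(rv*k/n)*R0),3);h.append(q)
            qs.append(q);E=np.abs(err(q,T)).max()
            if E>.02: break
        h=np.array(h);pz=np.array([fk(w)[0] for w in h[:n1]]);m=np.minimum(h-lo,hi-h).min(0)
        res.append((9-len(qs)-m.min(),tilt,q3,hd,g.round(2).tolist(),"stages",len(qs),"v",qs[0].round(2).tolist(),"H",qs[1].round(2).tolist(),"end",qs[-1].round(2).tolist(),"margin",m.round(2).tolist(),"z/x",pz.min(0).round(2).tolist(),pz.max(0).round(2).tolist()))
    return res
if __name__=="__main__":
    with Pool() as p: R=sum(p.map(job2,[(t,q,hd) for hd in(0,20) for t in(36,40) for q in np.arange(-1.2,1.25,.3).round(1)]),[])
    R.sort(key=lambda r:r[0]);print(len(R))
    for r in R[:8]: print(*r)
E
time timeout 560 python3 s2.py
```

```text
51
0.938582323418764 40 0.0 0 [-0.14, 0.38, -0.0, 2.45, 1.92, 0.53, -1.1] stages 8 v [0.19, 0.44, 0.06, 1.77, -0.03, 0.93, 1.14] H [-0.46, 0.39, 0.41, 2.49, 2.11, 0.4, -1.3] end [-0.73, 0.48, 0.23, 2.38, 2.2, 0.42, -1.3] margin [1.56, 0.45, 0.54, 0.06, 1.32, 0.15, 1.2] z/x [0.49, -0.27, 0.09] [0.55, -0.15, 0.15]
0.9388178289614744 40 -0.3 0 [0.11, 0.4, -0.3, 2.42, 1.85, 0.64, -1.01] stages 8 v [0.19, 0.44, 0.06, 1.77, -0.03, 0.93, 1.14] H [-0.47, 0.39, 0.41, 2.49, 2.11, 0.4, -1.3] end [-0.73, 0.48, 0.24, 2.38, 2.2, 0.41, -1.3] margin [1.55, 0.45, 0.53, 0.06, 1.31, 0.13, 1.2] z/x [0.48, -0.26, 0.09] [0.55, -0.15, 0.15]
0.9395206933914206 40 0.3 0 [-0.38, 0.38, 0.3, 2.48, 2.04, 0.43, -1.23] stages 8 v [0.19, 0.44, 0.06, 1.77, -0.03, 0.93, 1.14] H [-0.47, 0.39, 0.41, 2.49, 2.11, 0.4, -1.31] end [-0.73, 0.48, 0.24, 2.38, 2.2, 0.41, -1.3] margin [1.54, 0.45, 0.52, 0.06, 1.32, 0.18, 1.19] z/x [0.5, -0.28, 0.09] [0.55, -0.15, 0.15]
0.940014474040705 40 -0.6 0 [0.35, 0.46, -0.6, 2.4, 1.8, 0.77, -0.93] stages 8 v [0.19, 0.44, 0.06, 1.77, -0.03, 0.93, 1.14] H [-0.47, 0.39, 0.42, 2.49, 2.11, 0.
[... 754 characters left out ...]
.09] [0.59, -0.15, 0.18]
0.9528478565474829 40 -0.3 20 [0.37, 0.37, -0.3, 2.5, 2.58, 0.48, -1.19] stages 8 v [0.24, 0.44, -0.01, 1.77, 0.01, 0.93, 1.45] H [0.21, 0.35, -0.1, 2.52, 2.73, 0.45, -1.35] end [-0.46, 0.48, -0.11, 2.34, 2.02, 0.54, -1.08] margin [2.05, 0.43, 0.58, 0.05, 1.36, 0.05, 1.33] z/x [0.49, -0.35, 0.09] [0.55, -0.17, 0.15]
0.9555766783622563 40 0.0 20 [0.13, 0.35, -0.0, 2.53, 2.8, 0.44, -1.43] stages 8 v [0.24, 0.44, -0.01, 1.77, 0.01, 0.93, 1.45] H [0.18, 0.35, -0.07, 2.53, 2.75, 0.45, -1.38] end [-0.48, 0.48, -0.08, 2.35, 2.03, 0.53, -1.1] margin [2.01, 0.42, 0.62, 0.04, 1.37, 0.05, 1.31] z/x [0.49, -0.37, 0.09] [0.55, -0.17, 0.17]
real	1m3.366s
user	4m2.714s
sys	0m0.233s
```

```bash
cat > s3.py <<'E'
from search import *
def leg(q,T,n,h):
    p0,R0=fk(q);rv=(T[1]*R0.inv()).as_rotvec()
    for k in range(1,n+1): q=step(q,(p0+(T[0]-p0)*k/n,Ro.from_rotvec(rv*k/n)*R0),3);h.append(q)
    return q
q0=np.array([-0.991,-0.031,0.533,1.941,0.047,1.157,1.416])
def job3(a):
    tilt,q3,yw,z=a;res=[]
    S=target(.54,-.25,z,yw,tilt)
    G=(.588,-.322,.021,3.6,tilt)
    for g in solve(S,q3,1):
        h=[];q=track(q0,g,50,h);n1=len(h);qs=[q]
        for T,n in((target(.575,-.323,.06,-8,tilt),12),(target(.588,-.322,.035,3.6,tilt),6),(target(*G),4),(target(.588,-.322,.05,3.6,tilt),4),(target(.56,-.28,.11,-25,tilt),12),(target(.54,-.2,.15,-30,tilt),8),(target(.53,0,.16,-20,tilt),14),(target(.53,.125,.13,-10,tilt),8),(target(.577,.117,.069,-10,tilt),8)):
            q=leg(q,T,n,h);qs.append(q);E=np.abs(err(q,T)).max()
            if E>.01: break
        h=np.array(h);pz=np.array([fk(w)[0] for w in h[:n1]]);m=np.minimum(h-lo,hi-h).min(0)
        res.append((11-len(qs)-m.min(),a,"stages",len(qs),"S",qs[0].round(2).tolist(),"last",[w.round(2).tolist() for w in qs[3:4]+qs[-1:]],"margin",m.round(2).tolist(),"z/x",pz.min(0).round(2).tolist(),pz.max(0).round(2).tolist(),"goal",g.round(3).tolist()))
    return res
if __name__=="__main__":
    with Pool() as p: R=sum(p.map(job3,[(t,q,y,z) for t in(37,40,43) for q in(-.6,-.2,.2,.6) for y in(-50,-30) for z in(.12,.2)]),[])
    R.sort(key=lambda r:r[0]);print(len(R))
    for r in R[:7]: print(*r)
E
time timeout 570 python3 s3.py
```

```text
43
0.9267573030384675 (43, -0.2, -30, 0.12) stages 10 S [0.11, 0.35, 0.15, 2.41, 2.72, 0.37, -1.42] last [[1.01, 0.74, -0.48, 2.1, 3.92, 0.28, -1.59], [-0.72, 0.5, 0.19, 2.4, 2.25, 0.51, -1.38]] margin [1.54, 0.42, 0.54, 0.07, 0.48, 0.08, 1.1] z/x [0.43, -0.26, 0.12] [0.59, 0.12, 0.31] goal [0.394, 0.371, -0.201, 2.378, 2.45, 0.428, -1.109]
0.9277229116704131 (43, 0.6, -50, 0.12) stages 10 S [-0.42, 0.43, 0.6, 2.37, 2.03, 0.31, -1.2] last [[1.0, 0.74, -0.47, 2.1, 3.93, 0.28, -1.6], [-0.73, 0.5, 0.2, 2.4, 2.25, 0.51, -1.38]] margin [1.55, 0.42, 0.45, 0.07, 0.47, 0.09, 1.09] z/x [0.43, -0.25, 0.12] [0.59, 0.12, 0.31] goal [-0.421, 0.425, 0.599, 2.373, 2.029, 0.313, -1.201]
0.9278414870003342 (43, 0.2, -50, 0.12) stages 10 S [-0.42, 0.43, 0.6, 2.37, 2.03, 0.31, -1.2] last [[1.0, 0.74, -0.47, 2.1, 3.93, 0.29, -1.6], [-0.73, 0.5, 0.2, 2.4, 2.25, 0.51, -1.38]] margin [1.55, 0.42, 0.42, 0.07, 0.47, 0.09, 1.08] z/x [0.43, -0.25, 0.12] [0.56, 0.12, 0.31] goal [-0.118, 0.389, 0.199, 2.339, 1.836, 0.468, -0.991]
0.9284055903835107 (43, -0.2, -50, 0.12) stages 10 S [-0.43, 0.43, 0.61, 2.37, 2.04
[... 618 characters left out ...]
, -0.6, -30, 0.12) stages 10 S [0.15, 0.35, 0.09, 2.4, 2.67, 0.38, -1.36] last [[1.04, 0.76, -0.53, 2.1, 3.85, 0.26, -1.5], [-0.66, 0.5, 0.12, 2.4, 2.21, 0.54, -1.33]] margin [1.51, 0.42, 0.48, 0.08, 0.57, 0.06, 1.19] z/x [0.43, -0.26, 0.12] [0.56, 0.12, 0.31] goal [0.721, 0.441, -0.601, 2.343, 2.222, 0.539, -0.817]
0.9443551010982167 (43, 0.6, -30, 0.12) stages 10 S [0.01, 0.36, 0.27, 2.42, 2.84, 0.36, -1.54] last [[0.9, 0.71, -0.33, 2.12, 4.06, 0.36, -1.77], [-0.83, 0.51, 0.34, 2.42, 2.35, 0.47, -1.5]] margin [1.51, 0.42, 0.58, 0.06, 0.3, 0.16, 0.87] z/x [0.43, -0.26, 0.12] [0.65, 0.11, 0.36] goal [-0.24, 0.387, 0.599, 2.448, 3.208, 0.364, -1.922]
real	1m14.081s
user	4m45.363s
sys	0m0.301s
```

```bash
cat > jrows.py <<'E'
# jrows.py n q1..q7 : rows along the joint-straight path from the present joints to the given ones
import sys
from kin import *
from cell import arm
n=int(sys.argv[1]);g=np.array(list(map(float,sys.argv[2:9])));o=arm.observe();q0=o["joints"];q=q0.copy();Pp=fk(q)
print("t",round(o["clock"],2),"q",q0.round(2),"model-meas",(Pp[0]-o["position"]).round(4))
for k in range(1,n+1):
    A=fk(q0+(g-q0)*k/n);q=step(q,A,3)
    r=np.r_[Pp[1].inv().apply(A[0]-Pp[0])/.025,(Pp[1].inv()*A[1]).as_rotvec()/.1]
    print([1]+r.round(2).tolist(),A[0].round(3) if k%3==0 else "",q.round(2) if k%8==0 else "");Pp=A
E
python3 jrows.py 24 -0.421 .425 .599 2.373 2.029 .313 -1.201
```

```text
t 5.7 q [-0.99 -0.03  0.53  1.94  0.05  1.16  1.42] model-meas [0.0035 0.004  0.0001]
[1, -0.28, -1.42, 0.51, 0.84, -0.16, 0.98]  
[1, -0.36, -1.33, 0.53, 0.79, -0.23, 0.92]  
[1, -0.43, -1.22, 0.55, 0.74, -0.28, 0.87] [0.472 0.044 0.288] 
[1, -0.48, -1.12, 0.56, 0.69, -0.33, 0.81]  
[1, -0.52, -1.0, 0.58, 0.63, -0.37, 0.76]  
[1, -0.53, -0.89, 0.59, 0.56, -0.4, 0.7] [ 0.513 -0.041  0.276] 
[1, -0.53, -0.77, 0.59, 0.48, -0.42, 0.65]  
[1, -0.52, -0.66, 0.59, 0.41, -0.44, 0.6]  [-0.89  0.12  0.65  2.09  0.7   0.86  0.56]
[1, -0.49, -0.56, 0.59, 0.33, -0.44, 0.56] [ 0.545 -0.111  0.271] 
[1, -0.44, -0.46, 0.58, 0.26, -0.42, 0.51]  
[1, -0.38, -0.37, 0.58, 0.19, -0.4, 0.47]  
[1, -0.3, -0.29, 0.56, 0.12, -0.37, 0.44] [ 0.569 -0.164  0.264] 
[1, -0.22, -0.23, 0.55, 0.06, -0.32, 0.41]  
[1, -0.13, -0.18, 0.53, 0.0, -0.27, 0.38]  
[1, -0.03, -0.14, 0.52, -0.04, -0.21, 0.35] [ 0.584 -0.201  0.248] 
[1, 0.07, -0.12, 0.5, -0.07, -0.14, 0.33]  [-0.82  0.31  0.85  2.25  1.34  0.49 -0.3 ]
[1, 0.17, -0.12, 0.47, -0.1, -0.07, 0.32]  
[1, 0.27, -0.13, 0.45, -0.11, -0.0, 0.31] [ 0.587 -0.225  0.217] 
[1, 0.37, -0.16, 0.43, -0.11, 0.07, 0.3]  
[1, 0.46, -0.2, 0.41, -0.1, 0.14, 0.3]  
[1, 0.55, -0.25, 0.38, -0.08, 0.21, 0.3] [ 0.574 -0.241  0.174] 
[1, 0.62, -0.31, 0.36, -0.05, 0.28, 0.3]  
[1, 0.68, -0.38, 0.34, -0.01, 0.33, 0.31]  
[1, 0.74, -0.47, 0.32, 0.04, 0.38, 0.32] [ 0.54 -0.25  0.12] [-0.43  0.43  0.61  2.37  2.04  0.31 -1.21]
```

```bash
python3 - <<'E'
from s3 import *
from cell import arm
q0=arm.observe()["joints"]
for yv in(0,-25,-45):
  for xv in(.44,.5):
    h=[];qv=leg(q0,target(xv,-.18,.28,yv,0),16,h)
    q=track(qv,np.array([-0.421,.425,.599,2.373,2.029,.313,-1.201]),24,h);n1=len(h)
    h=np.array(h);pz=np.array([fk(w)[0] for w in h[16:]]);m=np.minimum(h-lo,hi-h).min(0)
    low=[round(min((fk(w)[0]+fk(w)[1].apply(c))[2] for c in([0,.065,0],[0,-.065,0])),3) for w in h[::5]]
    print(yv,xv,"v",qv.round(2),"S",q.round(2),"err",np.abs(err(q,target(.54,-.25,.12,-50,43))).max().round(3),"m",m.round(2),pz.min(0).round(2),pz.max(0).round(2),low)
E
python3 plan.py .44 -.18 .30 -25 0
```

```text
0 0.44 v [-0.56  0.13  0.98  1.92 -0.12  1.15  2.03] S [-0.83  0.63  1.23  2.41  0.72  0.12  0.09] err 0.199 m [1.65 0.39 0.   0.16 1.2  0.   0.71] [ 0.41 -0.35  0.13] [ 0.53 -0.2   0.27] [np.float64(0.312), np.float64(0.302), np.float64(0.291), np.float64(0.28), np.float64(0.227), np.float64(0.218), np.float64(0.194), np.float64(0.16)]
0 0.5 v [-0.46  0.27  0.92  1.79 -0.23  1.19  2.09] S [-0.79  0.58  1.15  2.41  0.32  0.12  0.5 ] err 0.211 m [1.65 0.41 0.   0.16 1.09 0.   0.65] [ 0.45 -0.36  0.11] [ 0.54 -0.2   0.27] [np.float64(0.312), np.float64(0.302), np.float64(0.291), np.float64(0.28), np.float64(0.221), np.float64(0.204), np.float64(0.185), np.float64(0.158)]
-25 0.44 v [-0.56  0.13  0.97  1.92 -0.12  1.15  1.59] S [-0.86  0.66  1.29  2.41  0.94  0.12 -0.14] err 0.221 m [1.65 0.39 0.   0.16 1.2  0.   1.15] [ 0.41 -0.37  0.16] [ 0.53 -0.2   0.27] [np.float64(0.312), np.float64(0.302), np.float64(0.291), np.float64(0.28), np.float64(0.23), np.float64(0.229), np.float64(0.206), np.float64(0.165)]
-25 0.5 v [-0.48  0.27  0.94  1.8  -0.24  1.19  1.66] S [-0.8   0.6   1.18  2.41 
[... 519 characters left out ...]
0.28), np.float64(0.234), np.float64(0.236), np.float64(0.217), np.float64(0.17)]
-45 0.5 v [-0.49  0.28  0.95  1.8  -0.24  1.19  1.32] S [-0.82  0.61  1.21  2.41  0.61  0.12  0.2 ] err 0.193 m [1.65 0.41 0.   0.16 1.08 0.   1.34] [ 0.44 -0.37  0.13] [ 0.54 -0.2   0.27] [np.float64(0.313), np.float64(0.302), np.float64(0.291), np.float64(0.28), np.float64(0.228), np.float64(0.225), np.float64(0.205), np.float64(0.167)]
t 5.7 pos [0.4165 0.1332 0.3156] yaw 18.38 tilt 4.34 roll(yz) -1.02 F [ 0.6 -0.6  0.6] w 1.0 gf 0.0 q [-0.99 -0.03  0.53  1.94  0.05  1.16  1.42]
rows 14 row [-0.095 -0.914  0.053  0.008  0.055  0.541]
mid [[0.445, 0.058, 0.313], [0.458, -0.021, 0.309], [0.457, -0.101, 0.305]]
```

Run:
```python
from s3 import *
from cell import arm
q0=arm.observe()["joints"]
def shelfgap(w):
    p,R=fk(w);g=9
    for c in([0,.065,0],[0,-.065,0],[.04,.095,-.07],[.04,-.095,-.07],[-.04,.095,-.07],[-.04,-.095,-.07]):
        a=p+R.apply(c);d=a[:2]-[.573,.1177];t=np.radians(10);bx=d[0]*np.cos(t)-d[1]*np.sin(t);by=d[0]*np.sin(t)+d[1]*np.cos(t)
        if bx>-.02 and abs(by)<.21:g=min(g,a[2]-.238)
    return g
for v in((.4,.1,.40,10,0),(.45,.08,.40,0,0),(.45,.0,.40,0,0),(.40,.0,.36,-15,0),(.45,.05,.46,0,0)):
    h=[];qv=leg(q0,target(*v),8,h)
    for gg in([-0.421,.425,.599,2.373,2.029,.313,-1.201],[.394,.371,-.201,2.378,2.45,.428,-1.109]):
        h2=list(h);q=track(qv,np.array(gg),24,h2)
        hh=np.array(h2);m=np.minimum(hh-lo,hi-hh).min(0);G=fk(np.array(gg))
        print(v,"v",qv.round(2),"S",q.round(2),"err",np.abs(err(q,G)).max().round(3),"m",m.round(2),"gap",round(min(map(shelfgap,hh)),3),"zlow",fk(q)[0].round(2))
```

```text
(0.4, 0.1, 0.4, 10, 0) v [-0.97 -0.09  0.55  1.78  0.05  1.44  1.32] S [-0.39  0.42  0.56  2.37  2.    0.33 -1.17] err 0.0 m [1.63 0.35 0.56 0.2  1.37 0.21 1.34] gap 0.056 zlow [ 0.54 -0.25  0.12]
(0.4, 0.1, 0.4, 10, 0) v [-0.97 -0.09  0.55  1.78  0.05  1.44  1.32] S [ 0.09  0.35  0.17  2.41  2.74  0.37 -1.44] err 0.0 m [1.63 0.35 0.61 0.16 1.37 0.25 1.3 ] gap 0.096 zlow [ 0.54 -0.25  0.12]
(0.45, 0.08, 0.4, 0, 0) v [-0.91  0.    0.64  1.71 -0.    1.43  1.3 ] S [-0.44  0.43  0.63  2.38  2.05  0.3  -1.23] err 0.0 m [1.64 0.41 0.39 0.19 1.32 0.18 1.34] gap 0.076 zlow [ 0.54 -0.25  0.12]
(0.45, 0.08, 0.4, 0, 0) v [-0.91  0.    0.64  1.71 -0.    1.43  1.3 ] S [ 0.07  0.35  0.19  2.41  2.76  0.37 -1.46] err 0.0 m [1.64 0.41 0.45 0.16 1.32 0.25 1.28] gap 0.093 zlow [ 0.54 -0.25  0.12]
(0.45, 0.0, 0.4, 0, 0) v [-0.83 -0.02  0.72  1.73  0.02  1.43  1.46] S [-0.43  0.43  0.62  2.37  2.04  0.31 -1.22] err 0.0 m [1.65 0.39 0.39 0.2  1.34 0.19 1.28] gap 0.106 zlow [ 0.54 -0.25  0.12]
(0.45, 0.0, 0.4, 0, 0) v [-0.83 -0.02  0.72  1.73  0.02  1.43  1.46] S [ 0.08  0.35  0.18  2.41  2.75  0.37 -1.44
[... 179 characters left out ...]
37  1.99  0.34 -1.16] err 0.0 m [1.65 0.32 0.58 0.2  1.37 0.22 1.37] gap 0.082 zlow [ 0.54 -0.25  0.12]
(0.4, 0.0, 0.36, -15, 0) v [-0.83 -0.12  0.64  1.89  0.07  1.35  1.1 ] S [ 0.1   0.35  0.16  2.41  2.73  0.37 -1.43] err 0.0 m [1.65 0.32 0.63 0.16 1.37 0.25 1.31] gap 0.141 zlow [ 0.54 -0.25  0.12]
(0.45, 0.05, 0.46, 0, 0) v [-0.89 -0.02  0.67  1.59  0.01  1.57  1.35] S [-0.43  0.43  0.61  2.37  2.03  0.31 -1.21] err 0.0 m [1.64 0.39 0.43 0.2  1.33 0.19 1.34] gap 0.127 zlow [ 0.54 -0.25  0.12]
(0.45, 0.05, 0.46, 0, 0) v [-0.89 -0.02  0.67  1.59  0.01  1.57  1.35] S [ 0.07  0.35  0.19  2.41  2.76  0.37 -1.46] err 0.0 m [1.64 0.39 0.48 0.16 1.33 0.25 1.28] gap 0.156 zlow [ 0.54 -0.25  0.12]
```

Go through (.45, 0, .40), then the second goal, which leaves a 0.15 m gap to the shelf.

```bash
python3 plan.py .45 0 .40 0 0
```

```text
t 5.7 pos [0.4165 0.1332 0.3156] yaw 18.38 tilt 4.34 roll(yz) -1.02 F [ 0.6 -0.6  0.6] w 1.0 gf 0.0 q [-0.99 -0.03  0.53  1.94  0.05  1.16  1.42]
rows 6 row [-0.079 -0.922 -0.552 -0.01   0.126  0.535]
mid [[0.428, 0.101, 0.337], [0.438, 0.068, 0.358], [0.445, 0.034, 0.379]]
```

>>> carry_out(commands=[[1,-0.08,-0.92,-0.55,-0.01,0.13,0.53],[1,-0.08,-0.92,-0.55,-0.01,0.13,0.53],[1,-0.08,-0.92,-0.55,-0.01,0.13,0.53],[1,-0.08,-0.92,-0.55,-0.01,0.13,0.53],[1,-0.08,-0.92,-0.55,-0.01,0.13,0.53],[1,-0.08,-0.92,-0.55,-0.01,0.13,0.53]])

```text
clock: 6.3
position: [0.4503, -0.0015, 0.4003]
ee_rot: [-0.0, -3.14, -0.001]
force: [0.6, -0.4, -0.2]
width: 1.004
gripper_force: 0.0
```

```bash
python3 jrows.py 32 .394 .371 -.201 2.378 2.45 .428 -1.109
```

```text
t 6.3 q [-0.82  0.    0.73  1.71 -0.    1.43  1.48] model-meas [0.0094 0.0035 0.0004]
[1, -0.19, -1.2, 0.46, 0.82, -0.12, 0.77]  
[1, -0.26, -1.14, 0.47, 0.8, -0.18, 0.72]  
[1, -0.32, -1.07, 0.49, 0.77, -0.23, 0.67] [ 0.473 -0.087  0.372] 
[1, -0.37, -0.99, 0.49, 0.73, -0.27, 0.62]  
[1, -0.41, -0.91, 0.5, 0.69, -0.32, 0.58]  
[1, -0.44, -0.82, 0.51, 0.64, -0.36, 0.53] [ 0.485 -0.168  0.36 ] 
[1, -0.47, -0.73, 0.51, 0.58, -0.4, 0.48]  
[1, -0.48, -0.63, 0.51, 0.52, -0.43, 0.44]  [-0.77  0.09  0.78  1.9   0.6   1.16  0.86]
[1, -0.48, -0.54, 0.51, 0.46, -0.45, 0.39] [ 0.498 -0.238  0.358] 
[1, -0.47, -0.44, 0.5, 0.39, -0.47, 0.35]  
[1, -0.45, -0.34, 0.49, 0.32, -0.48, 0.31]  
[1, -0.42, -0.25, 0.48, 0.25, -0.48, 0.28] [ 0.516 -0.291  0.357] 
[1, -0.37, -0.15, 0.47, 0.18, -0.48, 0.24]  
[1, -0.32, -0.07, 0.45, 0.1, -0.47, 0.21]  
[1, -0.26, 0.01, 0.43, 0.03, -0.44, 0.19] [ 0.537 -0.326  0.353] 
[1, -0.2, 0.09, 0.41, -0.04, -0.42, 0.16]  [-0.72  0.21  0.88  2.09  1.16  0.78  0.24]
[1, -0.12, 0.16, 0.39, -0.11, -0.38, 0.14]  
[1, -0.04, 0.22, 0.36, -0.17, -0.34, 0.13] [ 0.56  -0.345  0.337] 
[1, 0.04, 0.27, 0.34, -0.23, -0.29, 0.12]  
[1, 0.13, 0.31, 0.31, -0.28, -0.24, 0.11]  
[1, 0.22, 0.35, 0.28, -0.32, -0.18, 0.1] [ 0.578 -0.348  0.308] 
[1, 0.31, 0.37, 0.25, -0.36, -0.12, 0.1]  
[1, 0.39, 0.39, 0.22, -0.39, -0.06, 0.1]  
[1, 0.48, 0.4, 0.19, -0.42, 0.01, 0.11] [ 0.588 -0.336  0.266] [-0.52  0.32  0.8   2.27  1.99  0.45 -0.66]
[1, 0.56, 0.4, 0.16, -0.44, 0.07, 0.11]  
[1, 0.65, 0.4, 0.13, -0.45, 0.13, 0.12]  
[1, 0.72, 0.39, 0.11, -0.45, 0.19, 0.13] [ 0.584 -0.312  0.214] 
[1, 0.79, 0.37, 0.08, -0.45, 0.25, 0.14]  
[1, 0.86, 0.35, 0.05, -0.44, 0.31, 0.16]  
[1, 0.92, 0.32, 0.03, -0.43, 0.36, 0.17] [ 0.563 -0.277  0.157] 
[1, 0.98, 0.29, 0.01, -0.41, 0.4, 0.18]  
[1, 1.03, 0.26, -0.01, -0.39, 0.45, 0.19]  [ 0.08  0.35  0.18  2.41  2.75  0.37 -1.45]
```

>>> carry_out(commands=[[1,-0.19,-1,0.46,0.82,-0.12,0.77],[1,-0.26,-1,0.47,0.8,-0.18,0.72],[1,-0.32,-1,0.49,0.77,-0.23,0.67],[1,-0.37,-1,0.49,0.73,-0.27,0.62],[1,-0.41,-1,0.5,0.69,-0.32,0.58],[1,-0.44,-1,0.51,0.64,-0.36,0.53],[1,-0.47,-0.8,0.51,0.58,-0.4,0.48],[1,-0.48,-0.7,0.51,0.52,-0.43,0.44]])

```text
clock: 7.1
position: [0.4817, -0.2192, 0.3602]
ee_rot: [0.662, 2.721, -0.822]
force: [-0.4, 0.6, 0.3]
width: 1.003
gripper_force: 0.0
```

>>> carry_out(commands=[[1,-0.48,-0.54,0.51,0.46,-0.45,0.39],[1,-0.47,-0.44,0.5,0.39,-0.47,0.35],[1,-0.45,-0.34,0.49,0.32,-0.48,0.31],[1,-0.42,-0.25,0.48,0.25,-0.48,0.28],[1,-0.37,-0.15,0.47,0.18,-0.48,0.24],[1,-0.32,-0.07,0.45,0.1,-0.47,0.21],[1,-0.26,0.01,0.43,0.03,-0.44,0.19],[1,-0.2,0.09,0.41,-0.04,-0.42,0.16]])

```text
clock: 7.9
position: [0.5337, -0.3371, 0.3514]
ee_rot: [0.717, 2.231, -1.023]
force: [0.4, -0.5, 0.2]
width: 1.001
gripper_force: 0.0
```

```bash
python3 jrows.py 16 .394 .371 -.201 2.378 2.45 .428 -1.109
```

```text
t 7.9 q [-0.76  0.21  0.88  2.12  1.18  0.8   0.18] model-meas [ 0.0058  0.0204 -0.0141]
[1, -0.1, 0.1, 0.42, -0.06, -0.33, 0.05]  
[1, -0.02, 0.17, 0.41, -0.12, -0.28, 0.04]  
[1, 0.07, 0.22, 0.39, -0.18, -0.24, 0.04] [ 0.558 -0.334  0.316] 
[1, 0.15, 0.27, 0.37, -0.24, -0.19, 0.04]  
[1, 0.24, 0.31, 0.34, -0.29, -0.14, 0.05]  
[1, 0.32, 0.34, 0.32, -0.33, -0.08, 0.06] [ 0.572 -0.337  0.28 ] 
[1, 0.4, 0.36, 0.28, -0.37, -0.03, 0.07]  
[1, 0.47, 0.38, 0.25, -0.41, 0.02, 0.09]  [-0.54  0.34  0.81  2.29  1.92  0.45 -0.6 ]
[1, 0.54, 0.39, 0.22, -0.43, 0.07, 0.11] [ 0.576 -0.327  0.233] 
[1, 0.6, 0.39, 0.18, -0.45, 0.12, 0.13]  
[1, 0.65, 0.39, 0.14, -0.47, 0.17, 0.16]  
[1, 0.7, 0.38, 0.1, -0.48, 0.21, 0.18] [ 0.569 -0.302  0.181] 
[1, 0.74, 0.38, 0.06, -0.49, 0.25, 0.2]  
[1, 0.77, 0.37, 0.02, -0.49, 0.28, 0.22]  
[1, 0.79, 0.36, -0.02, -0.49, 0.31, 0.24] [ 0.549 -0.264  0.134] 
[1, 0.8, 0.35, -0.06, -0.48, 0.33, 0.26]  [ 0.11  0.35  0.15  2.41  2.73  0.37 -1.42]
```

>>> carry_out(commands=[[1,-0.1,0.1,0.42,-0.06,-0.33,0.05],[1,-0.02,0.17,0.41,-0.12,-0.28,0.04],[1,0.07,0.22,0.39,-0.18,-0.24,0.04],[1,0.15,0.27,0.37,-0.24,-0.19,0.04],[1,0.24,0.31,0.34,-0.29,-0.14,0.05],[1,0.32,0.34,0.32,-0.33,-0.08,0.06],[1,0.4,0.36,0.28,-0.37,-0.03,0.07],[1,0.47,0.38,0.25,-0.41,0.02,0.09]])

```text
clock: 8.7
position: [0.57, -0.3518, 0.263]
ee_rot: [0.583, 2.166, -0.789]
force: [0.2, 0.4, 0.1]
width: 1.001
gripper_force: 0.0
```

```bash
python3 - <<'E'
import re
s=open("fit.py").read()
s=s.replace("(o[\"joints\"]","([-.99,-.03,.53,1.94,.05,1.16,1.42],[.4165,.1332,.3156],[-.491,3.027,-.009]),\n([-.82,0,.73,1.71,0,1.43,1.48],[.4503,-.0015,.4003],[0,-3.14,-.001]),\n([-.76,.21,.88,2.12,1.18,.8,.18],[.5337,-.3371,.3514],[.717,2.231,-1.023]),\n(o[\"joints\"]")
s=s.replace("for extra in(","for extra in([(1,0),(1,1),(3,1),(5,1),(3,0),(5,0),(7,0),(7,1)],")
open("fit.py","w").write(s)
E
python3 fit.py; python3 jrows.py 8 .394 .371 -.201 2.378 2.45 .428 -1.109
```

```text
[(np.float64(0.0002), [-1, 1, -1, 1, -1, 1, -1], [6.28, 1.569]), (np.float64(0.0002), [-1, 1, -1, 1, -1, 1, -1], [-0.003, 1.569])]
{(0, 2): np.float64(0.27), (2, 0): np.float64(-0.0), (3, 2): np.float64(0.556), (4, 0): np.float64(-0.002), (5, 2): np.float64(0.427), (7, 2): np.float64(0.369), (1, 0): np.float64(-0.001), (1, 1): np.float64(-0.036), (3, 1): np.float64(-0.015), (5, 1): np.float64(0.001), (3, 0): np.float64(0.002), (5, 0): np.float64(0.001), (7, 0): np.float64(-0.001), (7, 1): np.float64(0.0)} res mm 2.5
{(0, 2): np.float64(0.292), (2, 0): np.float64(-0.041), (3, 2): np.float64(0.571), (4, 0): np.float64(-0.008), (5, 2): np.float64(0.472), (7, 2): np.float64(0.392)} res mm 44.2
{(0, 2): np.float64(0.268), (2, 0): np.float64(-0.009), (3, 2): np.float64(0.575), (4, 0): np.float64(0.013), (5, 2): np.float64(0.435), (7, 2): np.float64(0.37), (1, 0): np.float64(-0.001), (1, 1): np.float64(-0.048)} res mm 5.8
{(0, 2): np.float64(0.271), (2, 0): np.float64(0.001), (3, 2): np.float64(0.558), (4, 0): np.float64(-0.001), (5, 2): np.float64(0.428), (7, 2): np.float64(0.371), (1, 0): np.float64(-0.001), (1, 1): np.float64(-0.036), (3, 1): np.float64(-0.016), (5, 1): np.float64(0.001)} res mm 2.7
t 8.7 q [-0.52  0.34  0.8   2.3   1.95  0.45 -0.62] model-meas [-0.0003  0.0156 -0.016 ]
[1, 0.81, 0.39, 0.35, -0.38, 0.25, 0.02]  
[1, 0.8, 0.4, 0.28, -0.41, 0.26, 0.07]  
[1, 0.78, 0.4, 0.21, -0.45, 0.25, 0.12] [ 0.56  -0.318  0.18 ] 
[1, 0.73, 0.41, 0.13, -0.47, 0.24, 0.16]  
[1, 0.68, 0.43, 0.05, -0.5, 0.22, 0.21]  
[1, 0.61, 0.45, -0.03, -0.52, 0.2, 0.24] [ 0.547 -0.282  0.134] 
[1, 0.54, 0.48, -0.11, -0.54, 0.17, 0.27]  
[1, 0.45, 0.51, -0.19, -0.56, 0.13, 0.3]  [ 0.13  0.35  0.12  2.41  2.7   0.38 -1.39]
```

```bash
sed -i 's/^V=.*/V={0:(0,0,.271),1:(-.001,-.036,0),3:(0,-.016,.558),5:(0,.001,.428),7:(0,0,.371)}/; s/1.572 if/1.57 if/' kin.py
python3 - <<'E'
from s3 import *
from cell import arm
q0=arm.observe()["joints"]
for tilt in(38,40,42,44):
  for S in((.54,-.28,.14,-30),(.555,-.32,.10,-25),(.545,-.31,.10,-40)):
    h=[];q=q0;qs=[]
    for T,n in((S+(tilt,),16),((.575,-.323,.06,-8,tilt),12),((.588,-.322,.035,3.6,tilt),6),((.588,-.322,.021,3.6,tilt),4),((.588,-.322,.05,3.6,tilt),4),((.56,-.28,.11,-25,tilt),12),((.54,-.2,.15,-30,tilt),8),((.53,0,.16,-20,tilt),14),((.53,.125,.13,-10,tilt),8),((.577,.117,.069,-10,tilt),8)):
        q=leg(q,target(*T),n,h);qs.append(q)
        if np.abs(err(q,target(*T))).max()>.01: break
    h=np.array(h);m=np.minimum(h-lo,hi-h).min(0)
    print(tilt,S,len(qs),m.round(2),"G",qs[min(3,len(qs)-1)].round(2),"end",qs[-1].round(2))
E
python3 plan.py .54 -.28 .14 -30 42
```

```text
38 (0.54, -0.28, 0.14, -30) 3 [1.49 0.72 0.53 0.23 1.05 0.   1.51] G [ 1.13  0.73 -0.67  2.08  3.41  0.12 -1.07] end [ 1.13  0.73 -0.67  2.08  3.41  0.12 -1.07]
38 (0.555, -0.32, 0.1, -25) 3 [1.5  0.76 0.55 0.25 0.95 0.   1.42] G [ 1.12  0.73 -0.66  2.08  3.51  0.12 -1.18] end [ 1.12  0.73 -0.66  2.08  3.51  0.12 -1.18]
38 (0.545, -0.31, 0.1, -40) 3 [1.49 0.78 0.54 0.25 0.97 0.   1.45] G [ 1.13  0.73 -0.66  2.08  3.49  0.12 -1.15] end [ 1.13  0.73 -0.66  2.08  3.49  0.12 -1.15]
40 (0.54, -0.28, 0.14, -30) 5 [1.46 0.72 0.54 0.21 0.82 0.   1.37] G [ 1.11  0.76 -0.62  2.11  3.63  0.16 -1.27] end [ 1.16  0.72 -0.69  2.1   3.64  0.12 -1.29]
40 (0.555, -0.32, 0.1, -25) 5 [1.47 0.77 0.55 0.24 0.77 0.   1.33] G [ 1.1   0.75 -0.6   2.11  3.68  0.16 -1.32] end [ 1.15  0.72 -0.68  2.1   3.69  0.12 -1.35]
40 (0.545, -0.31, 0.1, -40) 5 [1.47 0.78 0.54 0.23 0.77 0.   1.34] G [ 1.1   0.75 -0.6   2.11  3.67  0.16 -1.31] end [ 1.15  0.72 -0.68  2.1   3.69  0.12 -1.34]
42 (0.54, -0.28, 0.14, -30) 10 [1.49 0.64 0.54 0.07 0.6  0.05 1.22] G [ 1.07  0.75 -0.54  2.13  3.82  0.25 -1.46] end [-0.66  0.5   0.
[... 419 characters left out ...]
 G [ 0.99  0.73 -0.41  2.15  3.95  0.37 -1.61] end [-0.64  0.52  0.03  2.43  2.2   0.63 -1.36]
44 (0.555, -0.32, 0.1, -25) 10 [1.56 0.65 0.56 0.05 0.46 0.17 1.08] G [ 1.    0.73 -0.43  2.15  3.94  0.36 -1.59] end [-0.62  0.52  0.01  2.43  2.19  0.64 -1.35]
44 (0.545, -0.31, 0.1, -40) 10 [1.57 0.65 0.55 0.05 0.44 0.18 1.06] G [ 0.99  0.73 -0.41  2.15  3.95  0.37 -1.6 ] end [-0.63  0.52  0.03  2.43  2.19  0.63 -1.36]
t 8.7 pos [ 0.57   -0.3518  0.263 ] yaw -40.97 tilt 57.81 roll(yz) -20.54 F [0.2 0.4 0.1] w 1.001 gf 0.0 q [-0.52  0.34  0.8   2.3   1.95  0.45 -0.62]
rows 6 row [ 0.855  0.446  0.154 -0.631  0.325  0.239]
mid [[0.563, -0.338, 0.23], [0.556, -0.322, 0.198], [0.548, -0.302, 0.168]]
```

```bash
python3 plan.py .555 -.315 .11 -25 43.5
```

```text
t 8.7 pos [ 0.57   -0.3518  0.263 ] yaw -40.97 tilt 57.81 roll(yz) -20.54 F [0.2 0.4 0.1] w 1.001 gf 0.0 q [-0.52  0.34  0.8   2.3   1.95  0.45 -0.62]
rows 6 row [ 0.879  0.37   0.464 -0.736  0.255  0.152]
mid [[0.567, -0.348, 0.224], [0.563, -0.341, 0.185], [0.559, -0.33, 0.147]]
```

>>> carry_out(commands=[[1,0.66,0.28,0.35,-0.55,0.19,0.11],[1,0.66,0.28,0.35,-0.55,0.19,0.11],[1,0.66,0.28,0.35,-0.55,0.19,0.11],[1,0.66,0.28,0.35,-0.55,0.19,0.11],[1,0.66,0.28,0.35,-0.55,0.19,0.11],[1,0.66,0.28,0.35,-0.55,0.19,0.11],[1,0.66,0.28,0.35,-0.55,0.19,0.11],[1,0.66,0.28,0.35,-0.55,0.19,0.11]])

```text
clock: 9.5
position: [0.5552, -0.314, 0.1099]
ee_rot: [0.517, 2.335, -0.207]
force: [0.6, -0.4, -0.7]
width: 1.003
gripper_force: 0.0
```

```bash
python3 plan.py .572 -.323 .062 -8 43.5
```

```text
t 9.5 pos [ 0.5552 -0.314   0.1099] yaw -24.97 tilt 43.55 roll(yz) -0.02 F [ 0.6 -0.4 -0.7] w 1.003 gf 0.0 q [ 0.47  0.43 -0.06  2.35  3.07  0.4  -1.5 ]
rows 3 row [ 0.257 -0.039  0.636 -0.681  0.003 -0.715]
mid [[0.559, -0.317, 0.098], [0.563, -0.319, 0.086], [0.568, -0.321, 0.074]]
```

>>> carry_out(commands=[[1,0.13,-0.02,0.32,-0.34,0,-0.36],[1,0.13,-0.02,0.32,-0.34,0,-0.36],[1,0.13,-0.02,0.32,-0.34,0,-0.36],[1,0.13,-0.02,0.32,-0.34,0,-0.36],[1,0.13,-0.02,0.32,-0.34,0,-0.36],[1,0.13,-0.02,0.32,-0.34,0,-0.36]])

```text
clock: 10.1
position: [0.5722, -0.3234, 0.0617]
ee_rot: [0.163, 2.377, -0.07]
force: [-1.0, 0.8, -0.5]
width: 0.999
gripper_force: 0.0
```

```bash
python3 plan.py .586 -.323 .038 3.5 43.5
```

```text
t 10.1 pos [ 0.5722 -0.3234  0.0617] yaw -7.92 tilt 43.53 roll(yz) -0.19 F [-1.   0.8 -0.5] w 0.999 gf 0.0 q [ 0.84  0.59 -0.3   2.25  3.6   0.41 -1.54]
rows 2 row [ 0.127  0.034  0.533 -0.698  0.001 -0.711]
mid [[0.576, -0.324, 0.056], [0.579, -0.324, 0.05], [0.583, -0.323, 0.044]]
```

>>> carry_out(commands=[[1,0.06,0.02,0.27,-0.35,0,-0.36],[1,0.06,0.02,0.27,-0.35,0,-0.36],[1,0.06,0.02,0.27,-0.35,0,-0.36],[1,0.06,0.02,0.27,-0.35,0,-0.36],[1,0,0,0,0,0,0]])

```text
clock: 10.6
position: [0.586, -0.324, 0.0375]
ee_rot: [-0.07, 2.382, 0.028]
force: [0.2, 0.5, -1.4]
width: 1.002
gripper_force: 0.0
```

```bash
python3 plan.py .5885 -.3225 .0215 3.6 43.5
python3 - <<'E'
from h import *
from cell import arm
d=arm.get_image("side");np.savez("side1.npz",**d)
a=cv2.resize(d["pixels"][110:220,200:350],None,fx=4,fy=4,interpolation=2);cv2.imwrite("pics/g1.png",a[:,:,::-1])
E
```

```text
t 10.6 pos [ 0.586  -0.324   0.0375] yaw 3.36 tilt 43.5 roll(yz) 0.0 F [ 0.2  0.5 -1.4] w 1.002 gf 0.0 q [ 1.05  0.71 -0.5   2.14  3.94  0.29 -1.59]
rows 1 row [ 0.368  0.055  0.535 -0.028 -0.    -0.03 ]
mid [[0.587, -0.324, 0.034], [0.587, -0.323, 0.03], [0.588, -0.323, 0.026]]
```

View pics/g1.png

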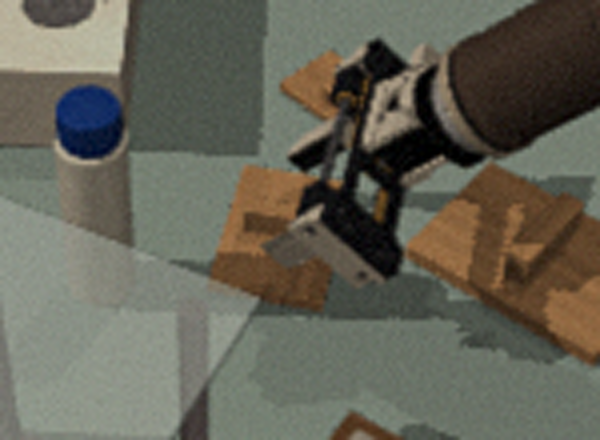

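Side crop: the open fingers straddle the ridge at about crop (290,240), with nothing touched. Descend and close.

>>> carry_out(commands=[[1,0.18,0.03,0.27,0,0,-0.02],[1,0.18,0.03,0.27,0,0,-0.02],[0.3,0,0,0,0,0,0],[0.3,0,0,0,0,0,0],[0.3,0,0,0,0,0,0],[0.3,0,0,0,0,0,0],[0,0,0,0,0,0,0],[0,0,0,0,0,0,0]], squeeze=20)

```text
clock: 11.45
position: [0.5879, -0.321, 0.0226]
ee_rot: [-0.077, 2.382, 0.025]
force: [-0.2, -0.4, 0.5]
width: 0.53
gripper_force: 0.0
```

>>> carry_out(commands=[[0,0,0,0,0,0,0],[0,0,0,0,0,0,0],[0,0,0,0,0,0,0],[0,0,0,0,0,0,0]], squeeze=35)

```text
clock: 11.85
position: [0.5879, -0.3211, 0.0224]
ee_rot: [-0.077, 2.383, 0.025]
force: [0.1, -1.5, 0.2]
width: 0.18
gripper_force: 0.3
```

```bash
python3 plan.py .57 -.30 .055 -6 43.5
cat > rowto.py <<'E'
# like plan, but simulate joints for a list of waypoints
E
python3 - <<'E'
from s3 import *
from cell import arm
q0=arm.observe()["joints"]
for W in([(.57,-.30,.055,-6),(.56,-.27,.11,-25),(.54,-.2,.15,-30),(.53,0,.16,-20),(.53,.125,.13,-10),(.577,.117,.069,-10)],
         [(.588,-.32,.04,3.6),(.59,-.27,.09,-15),(.57,-.2,.15,-30),(.54,0,.15,-20),(.54,.125,.13,-10),(.577,.117,.069,-10)]):
    h=[];q=q0
    for T in W:
        k=len(h);q=leg(q,target(*T,43.5),10,h);print(T,q.round(2),"m",np.minimum(h[k:]-lo,hi-h[k:]).min(0).round(2))
E
```

```text
t 11.85 pos [ 0.5879 -0.3211  0.0224] yaw 3.59 tilt 43.43 roll(yz) -0.23 F [ 0.1 -1.5  0.2] w 0.18 gf 0.3 q [ 1.01  0.73 -0.45  2.15  3.9   0.33 -1.55]
rows 2 row [-0.196  0.428 -0.714  0.561 -0.005  0.621]
mid [[0.583, -0.316, 0.031], [0.579, -0.311, 0.039], [0.574, -0.306, 0.047]]
(0.57, -0.3, 0.055, -6) [ 0.82  0.6  -0.3   2.28  3.59  0.43 -1.52] m [1.63 1.04 0.84 0.29 0.59 0.23 1.19]
(0.56, -0.27, 0.11, -25) [ 0.33  0.41 -0.02  2.39  2.91  0.43 -1.45] m [1.84 0.85 0.99 0.18 0.94 0.31 1.22]
(0.54, -0.2, 0.15, -30) [-0.11  0.27  0.21  2.46  2.39  0.38 -1.22] m [2.32 0.71 1.11 0.11 1.59 0.26 1.3 ]
(0.53, 0, 0.16, -20) [-0.61  0.21  0.17  2.5   1.83  0.5  -0.95] m [2.01 0.65 1.1  0.06 2.12 0.27 1.54]
(0.53, 0.125, 0.13, -10) [-0.74  0.32  0.04  2.47  1.87  0.58 -1.08] m [1.88 0.66 1.17 0.07 2.59 0.39 1.66]
(0.577, 0.117, 0.069, -10) [-0.6   0.51 -0.01  2.42  2.16  0.63 -1.32] m [1.89 0.78 1.26 0.1  2.3  0.46 1.42]
(0.588, -0.32, 0.04, 3.6) [ 1.05  0.71 -0.5   2.14  3.94  0.29 -1.6 ] m [1.57 1.15 0.77 0.42 0.52 0.17 1.14]
(0.59, -0.27, 0.09, -15) [ 0.52  0.49 -0.15  2.32  3.23  0.42 -1.51] m [1.62 0.93 0.81 0.25 0.59 0.2  1.16]
(0.57, -0.2, 0.15, -30) [-0.19  0.31  0.3   2.4   2.41  0.33 -1.25] m [2.16 0.75 1.02 0.17 1.29 0.21 1.23]
(0.54, 0, 0.15, -20) [-0.7   0.25  0.29  2.5   1.94  0.47 -1.06] m [1.92 0.69 1.   0.07 2.09 0.23 1.51]
(0.54, 0.125, 0.13, -10) [-0.84  0.33  0.18  2.46  1.92  0.52 -1.11] m [1.78 0.7  1.04 0.07 2.53 0.36 1.63]
(0.577, 0.117, 0.069, -10) [-0.67  0.51  0.09  2.43  2.21  0.6  -1.38] m [1.8  0.79 1.15 0.11 2.25 0.4  1.36]
```

>>> carry_out(commands=[[0,0,0,0,0,0,0],[0,0,0,0,0,0,0],[0,0,0,0,0,0,0],[0,0,0,0,0,0,0]], squeeze=40)

```text
clock: 12.25
position: [0.5879, -0.3209, 0.0224]
ee_rot: [-0.077, 2.382, 0.025]
force: [-0.3, -0.1, -0.1]
width: 0.173
gripper_force: 40.0
```

>>> carry_out(commands=[[0,-0.14,0,-0.14,0,0,0],[0,-0.14,0,-0.14,0,0,0],[0,-0.14,0,-0.14,0,0,0],[0,-0.14,0,-0.14,0,0,0],[0,0,0,0,0,0,0]])

```text
clock: 12.75
position: [0.5887, -0.3209, 0.0432]
ee_rot: [-0.077, 2.381, 0.024]
force: [0.4, 0.5, -1.8]
width: 0.168
gripper_force: 40.0
```

```bash
python3 plan.py .59 -.27 .09 -15 43.5;  cat > cov.py <<'E'
# held cover: points in the tool frame, by depth + wood colour
from h import *
from scipy.spatial.transform import Rotation as Ro
from cell import arm
import sys
def run(tag):
    o=arm.observe();R=Ro.from_rotvec(o["ee_rot"]).as_matrix();p=o["position"]
    for n in("side","top"):
        d=arm.get_image(n);np.savez(f"{n}_{tag}.npz",**d);P=cloud(d);k=(wood(d)>0)&(np.linalg.norm(P-p,axis=2)<.11)&(P[...,2]>p[2]-.06)
        N,L,S,C=cv2.connectedComponentsWithStats(k.astype(np.uint8));q=P[k]
        # plate-top plane by RANSAC-ish: height histogram then svd
        c=np.median(q,0)
        for _ in range(6):
            u,s,v=np.linalg.svd(q-c,full_matrices=False);nr=v[2]*np.sign(v[2][2]);r=(q-c)@nr;q=q[abs(r-np.median(r))<max(.0025,1.0*r.std())];c=q.mean(0)
        tl=np.degrees(np.arccos(nr[2]))
        r=cv2.minAreaRect((q[:,:2]*1000).astype(np.float32))
        print(n,C[S[1:,4].argmax()+1].round(),"plate pts",len(q),"centre",c.round(4),"normal",nr.round(3),"tilt deg",tl.round(2),"rect",np.round(r[0],1),np.round(r[1],1),round(r[2],1),"tcp",p.round(4))
    return
run(sys.argv[1])
E
python3 cov.py lift
```

```text
t 12.75 pos [ 0.5887 -0.3209  0.0432] yaw 3.61 tilt 43.49 roll(yz) -0.27 F [ 0.4  0.5 -1.8] w 0.168 gf 40.0 q [ 1.05  0.7  -0.5   2.14  3.94  0.28 -1.6 ]
rows 3 row [-0.421  0.68  -0.464  0.734  0.002  0.796]
mid [[0.588, -0.308, 0.055], [0.587, -0.295, 0.067], [0.588, -0.283, 0.078]]
side [265. 168.] plate pts 392 centre [ 0.5967 -0.298   0.0327] normal [0.007 0.016 1.   ] tilt deg 1.0 rect [ 586.7 -319.2] [ 88.6 132.8] 3.6 tcp [ 0.5887 -0.3209  0.0432]
top [301. 194.] plate pts 71 centre [ 0.6049 -0.3152  0.037 ] normal [0.645 0.102 0.757] tilt deg 40.76 rect [ 590.4 -330.8] [108.7 114.6] 32.4 tcp [ 0.5887 -0.3209  0.0432]
```

>>> carry_out(commands=[[0,-0.21,0.34,-0.23,0.37,0,0.4],[0,-0.21,0.34,-0.23,0.37,0,0.4],[0,-0.21,0.34,-0.23,0.37,0,0.4],[0,-0.21,0.34,-0.23,0.37,0,0.4],[0,-0.21,0.34,-0.23,0.37,0,0.4],[0,-0.21,0.34,-0.23,0.37,0,0.4]])

```text
clock: 13.45
position: [0.591, -0.2693, 0.0888]
ee_rot: [0.317, 2.366, -0.126]
force: [0.3, 0.6, -1.7]
width: 0.174
gripper_force: 40.0
```

```bash
python3 plan.py .57 -.2 .155 -30 43.5
```

```text
t 13.45 pos [ 0.591  -0.2693  0.0888] yaw -15.24 tilt 43.44 roll(yz) 0.01 F [ 0.3  0.6 -1.7] w 0.174 gf 40.0 q [ 0.51  0.49 -0.14  2.32  3.22  0.43 -1.51]
rows 4 row [-0.133  0.575 -0.785  0.444 -0.003  0.467]
mid [[0.584, -0.253, 0.105], [0.578, -0.235, 0.122], [0.574, -0.218, 0.138]]
```

```bash
cat > carry.py <<'E'
from s3 import *
from cell import arm
def bx(x,y,z,yaw,t=43.5):
    c,s=np.cos(np.radians(10)),np.sin(np.radians(10));return (.573+c*x+s*y,.1177-s*x+c*y,z,yaw,t)
q0=arm.observe()["joints"]
for z1 in(.24,.28):
  for b in(-.06,-.075):
    h=[];q=q0
    for T in((.57,-.21,.16,-25,43.5),(.46,-.16,z1,-15,43.5),bx(b,-.15,z1,-12),bx(b,0,z1,-10),bx(-.055,0,.19,-10),bx(-.03,0,.14,-10),bx(.004,0,.10,-10),bx(.004,0,.069,-10)):
        k=len(h);q=leg(q,target(*T),10,h);print(np.round(T,3),q.round(2),"m",np.minimum(h[k:]-lo,hi-h[k:]).min().round(2),"err",np.abs(err(q,target(*T))).max().round(3))
E
python3 carry.py
```

```text
[  0.57  -0.21   0.16 -25.    43.5 ] [-0.03  0.28  0.2   2.39  2.63  0.29 -1.31] m 0.17 err 0.0
[  0.46  -0.16   0.24 -15.    43.5 ] [ 0.12 -0.12  0.06  2.51  1.82  0.12 -0.3 ] m 0.0 err 0.043
[ 4.88e-01 -2.00e-02  2.40e-01 -1.20e+01  4.35e+01] [-0.04 -0.07 -0.29  2.48  1.42  0.35 -0.27] m 0.02 err 0.0
[  0.514   0.128   0.24  -10.     43.5  ] [-0.25  0.08 -0.51  2.33  1.29  0.65 -0.4 ] m 0.1 err 0.0
[  0.519   0.127   0.19  -10.     43.5  ] [-0.28  0.2  -0.51  2.39  1.52  0.68 -0.67] m 0.18 err 0.0
[  0.543   0.123   0.14  -10.     43.5  ] [-0.27  0.34 -0.49  2.4   1.76  0.72 -0.89] m 0.17 err 0.0
[  0.577   0.117   0.1   -10.     43.5  ] [-0.23  0.47 -0.47  2.38  1.93  0.76 -1.  ] m 0.17 err 0.0
[  0.577   0.117   0.069 -10.     43.5  ] [-0.23  0.56 -0.48  2.39  2.01  0.82 -1.09] m 0.18 err 0.0
[  0.57  -0.21   0.16 -25.    43.5 ] [-0.03  0.28  0.2   2.39  2.63  0.29 -1.31] m 0.17 err 0.0
[  0.46  -0.16   0.24 -15.    43.5 ] [ 0.12 -0.12  0.06  2.51  1.82  0.12 -0.3 ] m 0.0 err 0.043
[ 4.73e-01 -1.70e-02  2.40e-01 -1.20e+01  4.35e+01] [-0.03 -0.1  -0.32  2.5   1.39  0.35 -0.26] m 0
[... 1431 characters left out ...]
0.16   0.28 -15.    43.5 ] [-0.31 -0.26  0.4   2.46  0.92  0.25  0.6 ] m 0.02 err 0.0
[ 4.73e-01 -1.70e-02  2.80e-01 -1.20e+01  4.35e+01] [-0.31 -0.2  -0.07  2.44  1.06  0.44  0.1 ] m 0.1 err 0.0
[  0.499   0.131   0.28  -10.     43.5  ] [-0.46 -0.02 -0.31  2.3   1.09  0.68 -0.2 ] m 0.13 err 0.0
[  0.519   0.127   0.19  -10.     43.5  ] [-0.47  0.18 -0.3   2.4   1.52  0.63 -0.68] m 0.17 err 0.0
[  0.543   0.123   0.14  -10.     43.5  ] [-0.44  0.32 -0.29  2.42  1.78  0.65 -0.93] m 0.15 err 0.0
[  0.577   0.117   0.1   -10.     43.5  ] [-0.38  0.45 -0.28  2.39  1.96  0.68 -1.06] m 0.15 err 0.0
[  0.577   0.117   0.069 -10.     43.5  ] [-0.36  0.53 -0.31  2.4   2.06  0.75 -1.17] m 0.17 err 0.0
```

```bash
python3 - <<'E'
s=open("carry.py").read().split("for z1")[0]
open("carry.py","w").write(s)
exec(s)
for z1 in(.29,.31):
  for W in(((.54,-.22,.20,-30,43.5),(.51,-.17,z1,-32,43.5),(.50,-.02,z1,-22,43.5)),((.54,-.22,.20,-30,43.5),(.53,-.17,z1,-27,43.5),(.51,-.02,z1,-15,43.5))):
    h=[];q=q0
    for T in W+(bx(-.065,0,z1,-10),bx(-.058,0,.19,-10),bx(-.03,0,.14,-10),bx(.004,0,.10,-10),bx(.004,0,.069,-10)):
        k=len(h);q=leg(q,target(*T),10,h);print(np.round(T,3),q.round(2),"m",np.minimum(h[k:]-lo,hi-h[k:]).min().round(2),"err",np.abs(err(q,target(*T))).max().round(3))
E
python3 plan.py .54 -.22 .20 -30 43.5
```

```text
[  0.54  -0.22   0.2  -30.    43.5 ] [-0.38  0.16  0.58  2.42  2.23  0.21 -0.98] m 0.09 err 0.0
[  0.51  -0.17   0.29 -32.    43.5 ] [-0.89 -0.19  0.74  2.36  1.2   0.62 -0.03] m 0.08 err 0.0
[ 5.00e-01 -2.00e-02  2.90e-01 -2.20e+01  4.35e+01] [-1.04 -0.19  0.49  2.39  1.13  0.75 -0.15] m 0.18 err 0.0
[  0.509   0.129   0.29  -10.     43.5  ] [-1.16 -0.08  0.38  2.32  1.09  0.72 -0.17] m 0.19 err 0.0
[  0.516   0.128   0.19  -10.     43.5  ] [-1.11  0.15  0.42  2.45  1.53  0.5  -0.71] m 0.12 err 0.0
[  0.543   0.123   0.14  -10.     43.5  ] [-0.97  0.31  0.36  2.46  1.92  0.45 -1.1 ] m 0.11 err 0.0
[  0.577   0.117   0.1   -10.     43.5  ] [-0.81  0.44  0.26  2.42  2.17  0.49 -1.32] m 0.11 err 0.0
[  0.577   0.117   0.069 -10.     43.5  ] [-0.75  0.52  0.18  2.43  2.27  0.56 -1.44] m 0.14 err 0.0
[  0.54  -0.22   0.2  -30.    43.5 ] [-0.38  0.16  0.58  2.42  2.23  0.21 -0.98] m 0.09 err 0.0
[  0.53  -0.17   0.29 -27.    43.5 ] [-0.88 -0.17  0.81  2.35  1.19  0.5   0.09] m 0.06 err 0.0
[ 5.10e-01 -2.00e-02  2.90e-01 -1.50e+01  4.35e+01] [-1.01 -0.22  0.54  2.4   1.17  0.63 -0.02] m 0.
[... 1718 characters left out ...]
9 err 0.0
[  0.516   0.128   0.19  -10.     43.5  ] [-1.09  0.15  0.4   2.45  1.53  0.51 -0.7 ] m 0.12 err 0.0
[  0.543   0.123   0.14  -10.     43.5  ] [-0.96  0.31  0.35  2.46  1.92  0.46 -1.09] m 0.11 err 0.0
[  0.577   0.117   0.1   -10.     43.5  ] [-0.8   0.44  0.25  2.42  2.16  0.49 -1.31] m 0.11 err 0.0
[  0.577   0.117   0.069 -10.     43.5  ] [-0.74  0.52  0.17  2.43  2.26  0.56 -1.44] m 0.14 err 0.0
t 13.45 pos [ 0.591  -0.2693  0.0888] yaw -15.24 tilt 43.44 roll(yz) 0.01 F [ 0.3  0.6 -1.7] w 0.174 gf 40.0 q [ 0.51  0.49 -0.14  2.32  3.22  0.43 -1.51]
rows 6 row [-0.192  0.183 -0.839  0.296 -0.002  0.311]
mid [[0.577, -0.258, 0.117], [0.564, -0.246, 0.144], [0.552, -0.234, 0.172]]
```

All feasible. I'll use the first variant: turns through (.54,-.22,.20), (.51,-.17,.29), (.50,-.02,.29).

>>> carry_out(commands=[[0,-0.14,0.14,-0.63,0.22,0,0.23],[0,-0.14,0.14,-0.63,0.22,0,0.23],[0,-0.14,0.14,-0.63,0.22,0,0.23],[0,-0.14,0.14,-0.63,0.22,0,0.23],[0,-0.14,0.14,-0.63,0.22,0,0.23],[0,-0.14,0.14,-0.63,0.22,0,0.23],[0,-0.14,0.14,-0.63,0.22,0,0.23],[0,-0.14,0.14,-0.63,0.22,0,0.23]])

```text
clock: 14.25
position: [0.5414, -0.222, 0.1956]
ee_rot: [0.602, 2.319, -0.245]
force: [0.5, -1.6, -2.2]
width: 0.171
gripper_force: 40.0
```

```bash
python3 plan.py .51 -.17 .29 -32 43.5
```

```text
t 14.25 pos [ 0.5414 -0.222   0.1956] yaw -29.18 tilt 43.51 roll(yz) -0.18 F [ 0.5 -1.6 -2.2] w 0.171 gf 40.0 q [-0.29  0.17  0.49  2.42  2.33  0.22 -1.06]
rows 5 row [-0.211  0.231 -0.842  0.063  0.     0.076]
mid [[0.533, -0.209, 0.219], [0.525, -0.196, 0.243], [0.518, -0.183, 0.266]]
```

>>> carry_out(commands=[[0,-0.13,0.14,-0.53,0.04,0,0.05],[0,-0.13,0.14,-0.53,0.04,0,0.05],[0,-0.13,0.14,-0.53,0.04,0,0.05],[0,-0.13,0.14,-0.53,0.04,0,0.05],[0,-0.13,0.14,-0.53,0.04,0,0.05],[0,-0.13,0.14,-0.53,0.04,0,0.05],[0,-0.13,0.14,-0.53,0.04,0,0.05],[0,-0.13,0.14,-0.53,0.04,0,0.05]])

```text
clock: 15.05
position: [0.5096, -0.172, 0.2884]
ee_rot: [0.661, 2.304, -0.266]
force: [1.1, 0.8, -2.0]
width: 0.171
gripper_force: 40.0
```

```bash
python3 plan.py .50 -.02 .29 -22 43.5
```

```text
t 15.05 pos [ 0.5096 -0.172   0.2884] yaw -32.03 tilt 43.59 roll(yz) -0.05 F [ 1.1  0.8 -2. ] w 0.171 gf 40.0 q [-0.86 -0.18  0.72  2.37  1.21  0.6  -0.04]
rows 6 row [ 0.377  0.867 -0.374 -0.202  0.003 -0.21 ]
mid [[0.51, -0.134, 0.289], [0.508, -0.096, 0.289], [0.505, -0.058, 0.29]]
```

>>> carry_out(commands=[[0,0.28,0.65,-0.28,-0.15,0,-0.16],[0,0.28,0.65,-0.28,-0.15,0,-0.16],[0,0.28,0.65,-0.28,-0.15,0,-0.16],[0,0.28,0.65,-0.28,-0.15,0,-0.16],[0,0.28,0.65,-0.28,-0.15,0,-0.16],[0,0.28,0.65,-0.28,-0.15,0,-0.16],[0,0.28,0.65,-0.28,-0.15,0,-0.16],[0,0.28,0.65,-0.28,-0.15,0,-0.16]])

```text
clock: 15.85
position: [0.5001, -0.0198, 0.2899]
ee_rot: [0.453, 2.345, -0.185]
force: [-0.1, -0.7, -0.9]
width: 0.175
gripper_force: 40.0
```

```bash
python3 plan.py .509 .129 .29 -10 43.5
```

```text
t 15.85 pos [ 0.5001 -0.0198  0.2899] yaw -21.91 tilt 43.63 roll(yz) -0.15 F [-0.1 -0.7 -0.9] w 0.175 gf 40.0 q [-1.01 -0.18  0.47  2.39  1.14  0.74 -0.16]
rows 7 row [ 0.142  0.83  -0.138 -0.207  0.003 -0.213]
mid [[0.505, 0.017, 0.29], [0.508, 0.054, 0.29], [0.51, 0.092, 0.29]]
```

>>> carry_out(commands=[[0,0.12,0.73,-0.12,-0.18,0,-0.19],[0,0.12,0.73,-0.12,-0.18,0,-0.19],[0,0.12,0.73,-0.12,-0.18,0,-0.19],[0,0.12,0.73,-0.12,-0.18,0,-0.19],[0,0.12,0.73,-0.12,-0.18,0,-0.19],[0,0.12,0.73,-0.12,-0.18,0,-0.19],[0,0.12,0.73,-0.12,-0.18,0,-0.19],[0,0.12,0.73,-0.12,-0.18,0,-0.19]])

```text
clock: 16.65
position: [0.5101, 0.1302, 0.2905]
ee_rot: [0.203, 2.373, -0.085]
force: [0.6, -0.9, -1.4]
width: 0.171
gripper_force: 40.0
```

```bash
python3 plan.py .516 .1277 .19 -10 43.5
```

```text
t 16.65 pos [0.5101 0.1302 0.2905] yaw -9.85 tilt 43.62 roll(yz) -0.18 F [ 0.6 -0.9 -1.4] w 0.171 gf 40.0 q [-1.14 -0.07  0.36  2.32  1.09  0.72 -0.18]
rows 4 row [ 0.647 -0.012  0.771 -0.001  0.005  0.01 ]
mid [[0.512, 0.13, 0.265], [0.513, 0.129, 0.24], [0.515, 0.128, 0.215]]
```

>>> carry_out(commands=[[0,0.32,0,0.38,0,0,0],[0,0.32,0,0.38,0,0,0],[0,0.32,0,0.38,0,0,0],[0,0.32,0,0.38,0,0,0],[0,0.32,0,0.38,0,0,0],[0,0.32,0,0.38,0,0,0],[0,0.32,0,0.38,0,0,0],[0,0.32,0,0.38,0,0,0]])

```text
clock: 17.45
position: [0.5161, 0.1283, 0.1907]
ee_rot: [0.204, 2.374, -0.085]
force: [0.4, 0.3, -1.4]
width: 0.173
gripper_force: 40.0
```

```bash
python3 plan.py .545 .1226 .135 -10 43.5; python3 cov.py hov
```

```text
t 17.45 pos [0.5161 0.1283 0.1907] yaw -9.88 tilt 43.6 roll(yz) -0.16 F [ 0.4  0.3 -1.4] w 0.173 gf 40.0 q [-1.09  0.15  0.39  2.46  1.54  0.51 -0.72]
rows 3 row [ 0.228 -0.007  0.809 -0.002  0.006  0.011]
mid [[0.523, 0.127, 0.177], [0.531, 0.125, 0.163], [0.538, 0.124, 0.149]]
side [238. 273.] plate pts 250 centre [0.5309 0.1374 0.1892] normal [0.557 0.002 0.83 ] tilt deg 33.87 rect [497.3 130.7] [130.1 120.5] 82.1 tcp [0.5161 0.1283 0.1907]
top [167. 211.] plate pts 115 centre [0.5334 0.1222 0.1807] normal [ 0.501 -0.146  0.853] tilt deg 31.44 rect [522.3 128.9] [128.3  51.7] 72.7 tcp [0.5161 0.1283 0.1907]
```

Run:
```python
from h import *
s=load("side_hov");t=load("top_hov")
a=cv2.resize(s["pixels"][190:340,150:330],None,fx=3,fy=3,interpolation=2);b=cv2.resize(t["pixels"][170:250,125:215],None,fx=2.8,fy=2.8,interpolation=2)
c=np.zeros((450,800,3),np.uint8);c[:,:540]=a;c[:224,545:545+252]=b;cv2.imwrite("pics/hov.png",c[:,:,::-1])
```

```text
(no output)
```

View pics/hov.png

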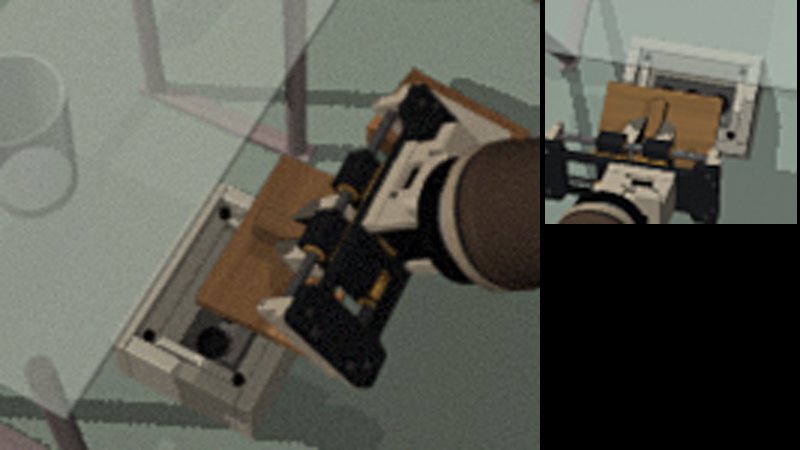

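The cover is held and hovers in front of the glass edge, at crop (270,250) left of the gripper. I'll redo the level check with a cleaner fit.

```bash
cat > lev.py <<'E'
from h import *
import sys
rng=np.random.default_rng(0)
def fit(d,p,yaw=-10,rad=.1):
    P=cloud(d);k=cv2.erode(wood(d),np.ones((3,3)))>0
    q=P[k];q=q[np.linalg.norm(q-p,axis=1)<rad]
    best=None
    for _ in range(600):
        a=q[rng.choice(len(q),3,False)];n=np.cross(a[1]-a[0],a[2]-a[0]);l=np.linalg.norm(n)
        if l<1e-5: continue
        n/=l;n*=np.sign(n[2]);
        if n[2]<.8: continue
        i=abs((q-a[0])@n)<.0025
        if best is None or i.sum()>best.sum(): best=i
    w=q[best];c=w.mean(0);n=np.linalg.svd(w-c)[2][2];n*=np.sign(n[2])
    t=np.radians(yaw);ax=np.array([np.cos(t),np.sin(t),0]);ay=np.array([-np.sin(t),np.cos(t),0])
    e=(w-p)@np.c_[ax,ay]*1000
    return len(q),len(w),"pitch/roll deg",np.degrees([-n@ax,-n@ay]).round(2),"plane z at tcp",(c[2]-((p-c)[:2]@n[:2])/n[2]).round(4),"ext rel tcp mm",np.percentile(e,[1,99],0).round(1).tolist()
if __name__=="__main__":
    p=np.array(list(map(float,sys.argv[2:5])))
    for n in("side","top"): print(n,*fit(load(f"{n}_{sys.argv[1]}"),p,float(sys.argv[5])))
E
python3 lev.py hov .5161 .1283 .1907 -10; python3 lev.py lift .5887 -.3209 .0432 3.6
```

```text
side 963 779 pitch/roll deg [-0.05 -0.24] plane z at tcp 0.1803 ext rel tcp mm [[-18.2, -60.5], [40.2, 64.4]]
top 550 346 pitch/roll deg [-0.16 -0.36] plane z at tcp 0.1785 ext rel tcp mm [[-35.8, -59.4], [38.4, 60.1]]
side 495 353 pitch/roll deg [ 0.07 -0.62] plane z at tcp 0.0331 ext rel tcp mm [[-41.7, -57.2], [38.5, 66.7]]
top 383 193 pitch/roll deg [-2.84 -0.44] plane z at tcp 0.0316 ext rel tcp mm [[-12.1, -58.1], [37.9, 62.8]]
```

>>> carry_out(commands=[[0,0.11,0,0.4,0,0,0],[0,0.11,0,0.4,0,0,0],[0,0.11,0,0.4,0,0,0],[0,0.11,0,0.4,0,0,0.01],[0,0.11,0,0.4,0,0,0.01],[0,0.11,0,0.4,0,0,0]])

```text
clock: 18.15
position: [0.5457, 0.123, 0.1368]
ee_rot: [0.207, 2.372, -0.084]
force: [0.1, -0.3, -1.4]
width: 0.17
gripper_force: 40.0
```

```bash
python3 plan.py .576 .1167 .096 -10 43.5
```

```text
t 18.15 pos [0.5457 0.123  0.1368] yaw -9.98 tilt 43.67 roll(yz) -0.06 F [ 0.1 -0.3 -1.4] w 0.17 gf 40.0 q [-0.94  0.33  0.33  2.46  1.96  0.47 -1.13]
rows 3 row [ 0.077 -0.012  0.678 -0.002  0.01   0.003]
mid [[0.553, 0.121, 0.127], [0.561, 0.12, 0.116], [0.568, 0.118, 0.106]]
```

>>> carry_out(commands=[[0,0.04,-0.01,0.34,0,0.01,0],[0,0.04,-0.01,0.34,0,0.01,0],[0,0.04,-0.01,0.34,0,0.01,0],[0,0.04,-0.01,0.34,0,0,0],[0,0.04,0,0.34,0,0,0],[0,0.04,0,0.34,0,0,0],[0,0,0,0,0,0,0],[0,0,0,0,0,0,0]])

```text
clock: 18.95
position: [0.5754, 0.1159, 0.0958]
ee_rot: [0.208, 2.375, -0.085]
force: [-0.3, -0.5, -1.9]
width: 0.169
gripper_force: 40.0
```

```bash
python3 plan.py .576 .1167 .084 -10 43.5;python3 - <<'E'
from h import *
from lev import fit
from cell import arm
p=arm.observe()["position"]
s=arm.get_image("side");t=arm.get_image("top");np.savez("side_a.npz",**s);np.savez("top_a.npz",**t)
print(*fit(s,p));print(*fit(t,p))
# wood contour cast onto plate-top plane, box frame mm
ax=np.array([np.cos(.1745),-np.sin(.1745)]);ay=np.array([np.sin(.1745),np.cos(.1745)])
for d,n in((s,"side"),(t,"top")):
    P=cloud(d);k=(wood(d)>0)&(abs(P[...,2]-(p[2]-.0104))<.006)
    v,u=np.nonzero(k);r=ray(d,np.c_[u,v],p[2]-.0104)[:,:2]-[.573,.1177];e=np.c_[r@ax,r@ay]*1000
    e=e[(abs(e)<90).all(1)];print(n,"extent in box frame",np.percentile(e,[.5,99.5],0).round(1).tolist())
a=cv2.resize(s["pixels"][220:340,165:295],None,fx=5,fy=5,interpolation=2);cv2.imwrite("pics/a.png",a[:600,:,::-1])
E
```

```text
t 18.95 pos [0.5754 0.1159 0.0958] yaw -10.04 tilt 43.47 roll(yz) -0.1 F [-0.3 -0.5 -1.9] w 0.169 gf 40.0 q [-0.79  0.45  0.24  2.43  2.19  0.51 -1.34]
rows 1 row [ 0.31   0.036  0.355 -0.017 -0.005  0.007]
mid [[0.576, 0.116, 0.093], [0.576, 0.116, 0.09], [0.576, 0.116, 0.087]]
699 539 pitch/roll deg [-0.38 -0.25] plane z at tcp 0.0856 ext rel tcp mm [[-5.7, -60.0], [40.2, 64.1]]
188 113 pitch/roll deg [-2.71  0.71] plane z at tcp 0.0853 ext rel tcp mm [[-30.0, -58.4], [14.1, 59.5]]
side extent in box frame [[-43.1, -65.4], [45.4, 64.8]]
top extent in box frame [[-34.4, -64.9], [19.1, 63.4]]
```

View pics/a.png

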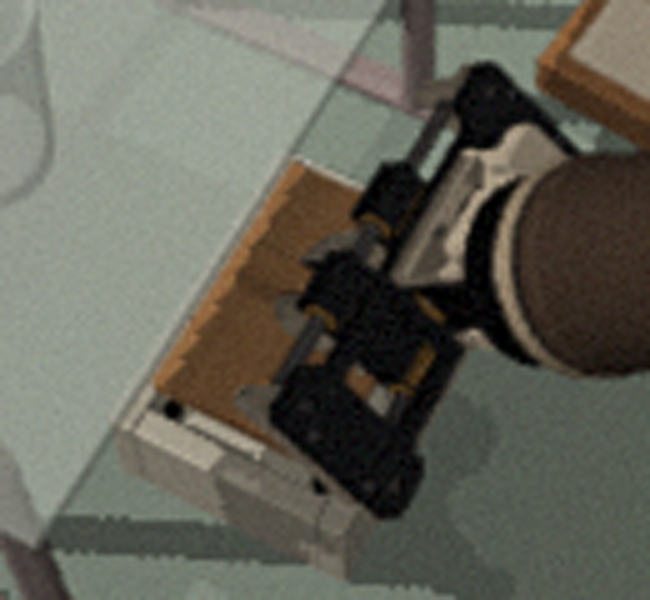

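>>> carry_out(commands=[[0,0.055,0,0.058,0,0,0],[0,0.055,0,0.058,0,0,0],[0,0.055,0,0.058,0,0,0],[0,0.055,0,0.058,0,0,0],[0,0.055,0,0.058,0,0,0],[0,0.055,0,0.058,0,0,0],[0,0,0,0,0,0,0]])

```text
clock: 19.75
position: [0.575, 0.1154, 0.083]
ee_rot: [0.208, 2.376, -0.086]
force: [-0.6, -0.4, -1.7]
width: 0.172
gripper_force: 40.0
```

>>> carry_out(commands=[[0,0.027,0,0.03,0,0,0],[0,0.027,0,0.03,0,0,0],[0,0.027,0,0.03,0,0,0],[0,0.027,0,0.03,0,0,0],[0,0,0,0,0,0,0]])

```text
clock: 20.25
position: [0.5752, 0.1155, 0.0792]
ee_rot: [0.208, 2.376, -0.085]
force: [0.4, -0.6, -2.4]
width: 0.168
gripper_force: 40.0
```

>>> carry_out(commands=[[0,-0.02,0.03,0.02,0,0,0],[0,0.02,0,0.021,0,0,0],[0,0.02,0,0.021,0,0,0],[0,0,0,0,0,0,0]])

```text
clock: 20.65
position: [0.5761, 0.1162, 0.0779]
ee_rot: [0.208, 2.376, -0.085]
force: [-0.9, 0.8, -1.1]
width: 0.17
gripper_force: 40.0
```

>>> carry_out(commands=[[0,0.027,0,0.03,0,0,0],[0,0.027,0,0.03,0,0,0],[0,0,0,0,0,0,0]])

```text
clock: 20.95
position: [0.5764, 0.1165, 0.0764]
ee_rot: [0.207, 2.374, -0.084]
force: [-5.8, 2.5, 9.5]
width: 0.171
gripper_force: 40.2
```

>>> carry_out(commands=[[0,0.027,0,0.03,0,0,0],[0,0,0,0,0,0,0]], squeeze=55)

```text
clock: 21.15
position: [0.5766, 0.1167, 0.0758]
ee_rot: [0.207, 2.374, -0.084]
force: [-7.5, 3.5, 13.6]
width: 0.168
gripper_force: 55.4
```

>>> carry_out(commands=[[0,0.027,0,0.03,0,0,0],[0,0,0,0,0,0,0]])

```text
clock: 21.35
position: [0.5769, 0.1165, 0.0751]
ee_rot: [0.208, 2.373, -0.084]
force: [-8.0, 1.9, 14.8]
width: 0.17
gripper_force: 55.2
```

>>> carry_out(commands=[[0,0.027,0,0.03,0,0,0],[0,0,0,0,0,0,0]])

```text
clock: 21.55
position: [0.577, 0.1164, 0.0744]
ee_rot: [0.208, 2.372, -0.084]
force: [-9.4, 1.5, 18.8]
width: 0.172
gripper_force: 55.1
```

>>> carry_out(commands=[[0,0.05,0,0.005,0,0,0],[0,0,0,0,0,0,0]])

```text
clock: 21.75
position: [0.5768, 0.1163, 0.074]
ee_rot: [0.209, 2.371, -0.084]
force: [-9.0, 1.2, 22.6]
width: 0.167
gripper_force: 55.1
```

>>> carry_out(commands=[[0,0.04,0,0.02,0,0,0],[0,0,0,0,0,0,0]])

```text
clock: 21.95
position: [0.5767, 0.1162, 0.0734]
ee_rot: [0.21, 2.37, -0.084]
force: [-10.6, 0.1, 25.4]
width: 0.169
gripper_force: 55.0
```

>>> carry_out(commands=[[0,0.03,0,0.03,0,0,0],[0,0,0,0,0,0,0]])

```text
clock: 22.15
position: [0.5767, 0.1162, 0.0724]
ee_rot: [0.21, 2.369, -0.084]
force: [-12.8, 0.9, 27.4]
width: 0.168
gripper_force: 55.0
```

>>> carry_out(commands=[[0,0.04,0,0.02,0,0,0],[0,0,0,0,0,0,0]])

```text
clock: 22.35
position: [0.5766, 0.1162, 0.0717]
ee_rot: [0.21, 2.368, -0.084]
force: [-12.2, 0.3, 28.3]
width: 0.171
gripper_force: 55.0
```

>>> carry_out(commands=[[0,0.04,0,0.02,0,0,0],[0,0,0,0,0,0,0]])

```text
clock: 22.55
position: [0.5766, 0.1162, 0.0709]
ee_rot: [0.21, 2.368, -0.084]
force: [-11.5, -0.2, 28.6]
width: 0.168
gripper_force: 55.0
```

```bash
python3 plan.py .576 .1167 .0704 -10 43.5;python3 - <<'E'
from lev import *
from cell import arm
p=arm.observe()["position"]
s=arm.get_image("side");np.savez("side_b.npz",**s)
print(*fit(s,p))
E
```

```text
t 22.55 pos [0.5766 0.1162 0.0709] yaw -10.13 tilt 43.9 roll(yz) 0.05 F [-11.5  -0.2  28.6] w 0.168 gf 55.0 q [-0.74  0.52  0.17  2.44  2.27  0.58 -1.45]
rows 1 row [ 0.033  0.015 -0.005 -0.01   0.07  -0.022]
mid [[0.576, 0.116, 0.071], [0.576, 0.116, 0.071], [0.576, 0.117, 0.071]]
714 558 pitch/roll deg [ 1.38 -0.36] plane z at tcp 0.0603 ext rel tcp mm [[-2.9, -60.3], [40.3, 63.8]]
```

>>> carry_out(commands=[[0,0.03,0,0.015,0,0.1,0],[0,0,0,0,0,0.1,0],[0,0,0,0,0,0,0]])

```text
clock: 22.9
position: [0.5766, 0.1161, 0.0702]
ee_rot: [0.213, 2.388, -0.082]
force: [-8.6, -0.3, 25.4]
width: 0.169
gripper_force: 55.0
```

>>> carry_out(commands=[[0,0.03,0,0.015,0,0.1,0],[0,0,0,0,0,0,0]])

```text
clock: 23.1
position: [0.5765, 0.1161, 0.07]
ee_rot: [0.214, 2.396, -0.081]
force: [-12.9, -0.8, 32.3]
width: 0.166
gripper_force: 55.0
```

```bash
python3 plan.py .576 .1167 .0704 -10 43.5;python3 - <<'E'
from lev import *
from cell import arm
p=arm.observe()["position"]
s=arm.get_image("side");np.savez("side_b.npz",**s)
print(*fit(s,p))
E
```

```text
t 23.1 pos [0.5765 0.1161 0.07  ] yaw -10.16 tilt 42.25 roll(yz) 0.07 F [-12.9  -0.8  32.3] w 0.166 gf 55.0 q [-0.74  0.51  0.19  2.43  2.25  0.52 -1.42]
rows 1 row [ 0.007  0.019 -0.03  -0.011 -0.219 -0.029]
mid [[0.576, 0.116, 0.07], [0.576, 0.116, 0.07], [0.576, 0.117, 0.07]]
683 528 pitch/roll deg [-1.12 -0.09] plane z at tcp 0.0604 ext rel tcp mm [[-2.9, -60.8], [40.6, 63.9]]
```

>>> carry_out(commands=[[0,0.02,0,0.005,0,-0.1,0],[0,0,0,0,0,-0.06,0],[0,0,0,0,0,0,0]])

```text
clock: 23.45
position: [0.5766, 0.1161, 0.07]
ee_rot: [0.212, 2.379, -0.082]
force: [-13.7, 0.1, 39.2]
width: 0.168
gripper_force: 55.0
```

```bash
python3 plan.py .576 .1167 .0704 -10 43.5;python3 - <<'E'
from lev import *
from cell import arm
p=arm.observe()["position"]
for n in("side","side"):
    s=arm.get_image("side");np.savez("side_b.npz",**s);print(*fit(s,p))
E
```

```text
t 23.45 pos [0.5766 0.1161 0.07  ] yaw -10.17 tilt 43.27 roll(yz) 0.08 F [-13.7   0.1  39.2] w 0.168 gf 55.0 q [-0.74  0.52  0.18  2.44  2.27  0.56 -1.44]
rows 1 row [ 0.01   0.018 -0.032 -0.01  -0.04  -0.032]
mid [[0.576, 0.116, 0.07], [0.576, 0.116, 0.07], [0.576, 0.117, 0.07]]
690 526 pitch/roll deg [0.98 0.22] plane z at tcp 0.0597 ext rel tcp mm [[-1.7, -60.9], [40.4, 63.0]]
689 539 pitch/roll deg [-0.06 -0.1 ] plane z at tcp 0.06 ext rel tcp mm [[-1.6, -59.4], [40.5, 62.8]]
```

>>> carry_out(commands=[[0,-0.03,0,-0.03,0,0,0],[0,-0.03,0,-0.03,0,0,0],[0,0,0,0,0,0,0]])

```text
clock: 23.85
position: [0.576, 0.1164, 0.0701]
ee_rot: [0.212, 2.383, -0.083]
force: [-0.0, -0.1, 12.5]
width: 0.172
gripper_force: 55.0
```

>>> carry_out(commands=[[0,-0.02,0,-0.02,0,0,0],[0,0,0,0,0,0,0],[0.5,0,0,0,0,0,0],[0.5,0,0,0,0,0,0],[0.5,0,0,0,0,0,0],[0.5,0,0,0,0,0,0],[0.5,0,0,0,0,0,0],[0.5,0,0,0,0,0,0]], squeeze=20)

```text
clock: 24.65
position: [0.5733, 0.1165, 0.0684]
ee_rot: [0.209, 2.39, -0.084]
force: [0.0, 0.6, 0.3]
width: 0.499
gripper_force: 0.0
```

```bash
python3 plan.py .535 .124 .105 -10 43.5
```

```text
t 24.65 pos [0.5733 0.1165 0.0684] yaw -10.05 tilt 42.63 roll(yz) -0.1 F [0.  0.6 0.3] w 0.499 gf 0.0 q [-0.74  0.52  0.18  2.44  2.26  0.55 -1.43]
rows 3 row [ 0.049  0.008 -0.712 -0.006 -0.051  0.002]
mid [[0.564, 0.118, 0.078], [0.554, 0.12, 0.087], [0.545, 0.122, 0.096]]
```

>>> carry_out(commands=[[0.5,0,0,-0.3,0,0,0],[0.5,0,0,-0.5,0,0,0],[0.5,0,0,-0.5,0,0,0],[0.5,0,0,-0.5,0,0,0],[0.5,0,0,-0.5,0,0,0],[0.5,0,0,0,0,0,0]])

```text
clock: 25.25
position: [0.5342, 0.124, 0.1117]
ee_rot: [0.209, 2.39, -0.082]
force: [-0.4, 0.6, -0.1]
width: 0.503
gripper_force: 0.0
```

```bash
python3 plan.py .509 .129 .29 -10 43.5
python3 - <<'E'
from h import *
from cell import arm
s=arm.get_image("side");np.savez("side_c.npz",**s)
a=cv2.resize(s["pixels"][220:340,165:295],None,fx=5,fy=5,interpolation=2);cv2.imwrite("pics/c.png",a[:600,:,::-1])
E
```

```text
t 25.25 pos [0.5342 0.124  0.1117] yaw -10.0 tilt 42.65 roll(yz) -0.02 F [-0.4  0.6 -0.1] w 0.503 gf 0.0 q [-0.91  0.38  0.27  2.49  2.05  0.5  -1.26]
rows 7 row [-0.588  0.003 -0.845 -0.    -0.021  0.   ]
mid [[0.528, 0.125, 0.156], [0.522, 0.126, 0.201], [0.516, 0.128, 0.245]]
```

View pics/c.png

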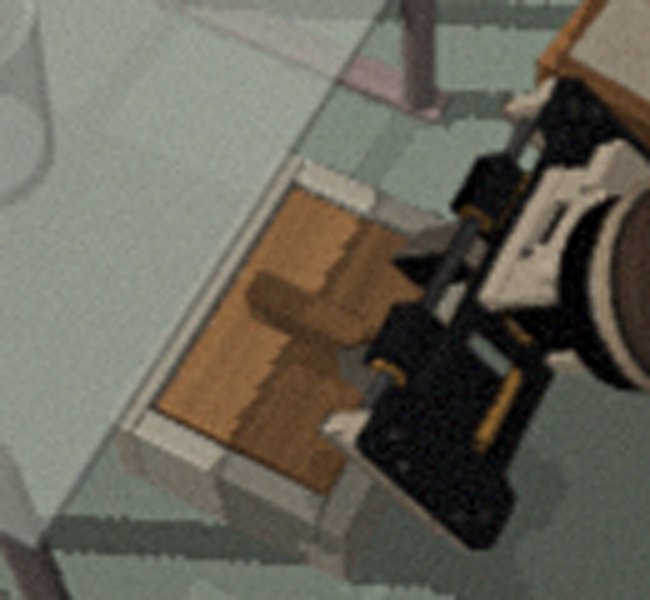

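The crop shows the cover in the recess at (280,350), with thin even gaps. I'll clear the arm and measure the flushness.

>>> carry_out(commands=[[0.5,-0.52,0,-0.74,0,0,0],[0.5,-0.52,0,-0.74,0,0,0],[0.5,-0.52,0,-0.74,0,0,0],[0.5,-0.52,0,-0.74,0,0,0],[0.5,-0.52,0,-0.74,0,0,0],[0.5,-0.52,0,-0.74,0,0,0],[0.5,-0.52,0,-0.74,0,0,0],[0.5,-0.52,0,-0.74,0,0,0]])

```text
clock: 26.1
position: [0.5117, 0.1273, 0.2909]
ee_rot: [0.21, 2.39, -0.085]
force: [0.6, 0.1, -0.3]
width: 0.503
gripper_force: 0.0
```

>>> carry_out(commands=[[0.5,0,0.8,-0.8,0,0,0],[0.5,0,0.8,-0.8,0,0,0],[0.5,0,0.8,-0.8,0,0,0],[0.5,0,0.8,-0.5,0,0,0]])

```text
clock: 26.5
position: [0.4771, 0.2161, 0.3443]
ee_rot: [0.21, 2.389, -0.084]
force: [0.1, 0.6, -0.0]
width: 0.502
gripper_force: 0.0
```

```bash
cat > flush.py <<'E'
from h import *
from cell import arm
ax=np.array([np.cos(.1745),-np.sin(.1745)]);ay=np.array([np.sin(.1745),np.cos(.1745)])
Ps={"side":[], "top":[]}
for n in Ps:
    for _ in range(6): d=arm.get_image(n);Ps[n].append(np.where(d["range_z"]>0,1,np.nan)[...,None]*cloud(d))
    P=np.nanmedian(Ps[n],0);e=np.stack([(P[...,:2]-[.573,.1177])@ax,(P[...,:2]-[.573,.1177])@ay],-1)*1000;z=P[...,2]*1000
    ok=(abs(z-60)<8)
    W=(wood(d)>0)
    pl=ok&W&(abs(e[...,0])<42)&(abs(e[...,1])<62)&~((abs(e[...,1])<14)&(abs(e[...,0])<36))
    rim=ok&~W&((abs(e[...,0])>50)|(abs(e[...,1])>70))&(abs(e[...,0])<60)&(abs(e[...,1])<80)
    for nm,k in(("plate",pl),("rim",rim)):
        x=e[k];
        if len(x)<30: print(n,nm,len(x));continue
        c=np.linalg.lstsq(np.c_[np.ones(len(x)),x],z[k],rcond=None)[0]
        print(n,nm,len(x),"corners z (-x-y,-x+y,+x-y,+x+y)",[round(c[0]+sx*45*c[1]+sy*65*c[2],2) for sx in(-1,1) for sy in(-1,1)],"centre",c[0].round(2))
        if nm=="plate":print("   local medians",[(sx,sy,round(float(np.median(z[k&(e[...,0]*sx>15)&(e[...,1]*sy>30)])),2)) for sx in(-1,1) for sy in(-1,1)])
    k=W&(abs(z-60)<4);x=e[k&(abs(e)<75).all(-1)];print(n,"extent",np.percentile(x,[.5,99.5],0).round(1).tolist())
cv2.imwrite("pics/end_%d.png"%int(arm.observe()["clock"]),d["pixels"][:,:,::-1])
E
python3 flush.py; python3 plan.py
```

```text
side plate 1282 corners z (-x-y,-x+y,+x-y,+x+y) [np.float64(60.12), np.float64(60.0), np.float64(60.15), np.float64(60.03)] centre 60.07
   local medians [(-1, -1, 60.11), (-1, 1, 59.95), (1, -1, 60.12), (1, 1, 60.09)]
side rim 675 corners z (-x-y,-x+y,+x-y,+x+y) [np.float64(59.61), np.float64(59.45), np.float64(59.5), np.float64(59.33)] centre 59.47
side extent [[-43.7, -65.4], [45.5, 66.2]]
top plate 549 corners z (-x-y,-x+y,+x-y,+x+y) [np.float64(59.28), np.float64(59.7), np.float64(59.82), np.float64(60.24)] centre 59.76
   local medians [(-1, -1, 59.43), (-1, 1, 59.81), (1, -1, 59.33), (1, 1, 59.98)]
top rim 259 corners z (-x-y,-x+y,+x-y,+x+y) [np.float64(59.38), np.float64(60.05), np.float64(59.51), np.float64(60.18)] centre 59.78
top extent [[-45.9, -64.8], [23.1, 66.3]]
t 27.1 pos [0.4775 0.2148 0.3432] yaw -10.1 tilt 42.64 roll(yz) -0.11 F [0.1 0.7 0.4] w 0.501 gf 0.0 q [-1.32 -0.08  0.3   2.16  0.91  0.96 -0.13]
```

The plate is level within about 0.15 mm at 60.0 mm, flush with the rim, and centred. The press ended at a hard stop, where the force rose to 39 N with no further travel. The arm is clear.

```bash
python3 -c "
from cell import arm
print(arm.sign_off())"
```

```text
the job is handed in; nothing more can be done
None
```

The middle-sized cover is pressed home in the box: the camera depth shows it level to about 0.15 mm (side view) and flush with the rim to within about 0.6 mm. No other object was knowingly touched, and the job was handed in at about 27 s of the allowed 72 s; no verdict came back.

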